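# Load, wind and start the clockwork bottle shaker

## Robot

A 6-joint arm with a two-finger parallel gripper is mounted at the origin on the work surface. World frame = base frame: x ahead of the robot, y to its left, z up, the work surface at z = 0. Lengths are in m, angles in degrees, forces in N, time in s.
With the tool pointing down it reaches from about 0.4 to 0.825 m from the base axis. Payload 7 kg.
Tool frame: the origin (TCP) lies midway between the tips of the shut fingers; the grasp point (between the pads) lies 19 mm behind it; y points along the fingers, z is the direction in which the jaws open and shut, and the axes are right-handed (so a half turn about y gives the same grasp; the last joint's range is limited). The gripper opens to 88 mm and grips with 3 to 60 N. Pads are 19 mm wide; open, the fingers measure 130 mm over their backs; the gripper's body (78 mm by 193 mm) begins 47 mm behind the grasp point.
Start: joints at [-57.29, 20.546, 0.682, 0, -70.136, -16.507], TCP at [0.188, -0.648, 0.2] pointing down, gripper open.
Joint ranges: [-176.03, 176.03], [-82.01, 121.73], [-58.28, 71.71], [-173.87, 95.51], [-174.79, -0.11], [-173.66, 173.66]. Speed limits (degrees/s): [136.94, 136.94, 172.46, 180, 180, 180].

## Interface

Orientations are given as [roll, pitch, yaw] about the fixed x, y, z axes, in that order (R = Rz(yaw) Ry(pitch) Rx(roll)).
In Python, from plant import ctrl gives the robot as it stands.
- The arm moves only by the tool step_arm, never from a script. Its argument "rows" is a list that holds one entry, the list of rows, each a list of 7 numbers: the gripper command: -1 is shut, 1 is fully open, values between are in proportion, then the shift along the world's x, y, z in cm, then the turn, a rotation vector about the world's x, y, z in degrees. In form: [[[fingers, tx, ty, tz, rx, ry, rz], ...]]. A call has 1 to 12 rows; each row shifts and turns the commanded pose from where the row before left it; what a row does not reach is not made up. A row lasts 1/8 s, in which the tool goes at most 62.5 mm and 10.7 degrees, less where a joint would pass 70% of its speed; a pose out of reach is approached as far as the arm can. A call is refused whole if a number of a shift passes 6.25 or a number of a turn 10.7, either way. A call with a gripper value outside its range is refused whole. The fingers move at their own pace and stop on an object; the grip force is fixed at half the most. Time passes only in rows, so rows that do not move let the fingers close. It gives the time, the measured TCP pose, the force and the opening at its end, in the units of the state.
- ctrl.get_obs(): the state, without advancing time (a new reading comes with each control period).
- ctrl.snapshot(name): name is "scene" or "side" or "wrist"; returns the picture (384x512x3 uint8, blue, green, red); there is no depth.
- ctrl.camera_params(name): a dict with "vertical_fov" (degrees; the focal length in pixels is half the picture's height over the tangent of half this angle, whatever the lens; pixels are square), "cx", "cy" (the principal point, pixels), "k1" (the pictures are not rectified: a ray, as slopes to the right and down, at radius r is drawn at 1 + k1 r^2 times it, then the intrinsics apply), "rvec" (rotation vector, rad) and "tvec" (3), from world to camera coordinates, as OpenCV has them. Camera axes: x right, y down, z forward; pixel columns grow to the right and rows downward; lengths in m; the calibration is good to about 2 mm. A picture is of the moment at which its call begins: read the wrist's pose just before it. camera_params takes no time and is no camera call; for the wrist camera it gives the pose at the moment of the call.
- ctrl.close_job(): hands the job in, once; it reports no verdict.
The state is a dict: "clock": time; "joint_pos": joint angles; "qvel": joint speeds; "tau": joint torques, N m; "tool_pos": TCP position; "orientation": TCP orientation; "force": force on the tool from outside, world axes, zero at the start; "moment": the same for the moment, N m; "opening": finger opening in m.
Only numpy, scipy, OpenCV 4.12 (cv2) and the standard library are available. Lean on these libraries where they do the work, as an engineer would, in place of code of your own. Each camera call takes 0.05 s, during which the arm holds its last target. There are 200 camera calls.

## Task

The square amber reagent bottles have fallen over on the desk: stand every one of them upright on the shaker's black platform, cap up and wholly on the plate, and wind the shaker's brass key clockwise, turn by turn, until its spring is fully wound. Only when all the bottles stand there and the spring is wound, swing the start lever right over to on. Leave the other things on the desk where they are, and finish with all the bottles still standing on the platform.

Things in the scene. Friction and masses are not known exactly. Their poses are not given: they have to be found in the camera images.
- bottle_a: a square amber reagent bottle, 0.16 kg, lying on one flat side at the start: body 44 x 44 and 72 high, then a bare neck and a round black cap 32 across on top, 100 high in all. Origin on its axis at half its height, 50 above the underside; z runs along the axis from underside to cap, x and y are square to the body's flat sides. The body spans z -50 to +22, the cap +26 to +50. There are 2 to 4 such bottles (a to d); an absent one reads None throughout
- bottle_b: a square amber reagent bottle, 0.16 kg, lying on one flat side at the start: body 44 x 44 and 72 high, then a bare neck and a round black cap 32 across on top, 100 high in all. Origin on its axis at half its height, 50 above the underside; z runs along the axis from underside to cap, x and y are square to the body's flat sides. The body spans z -50 to +22, the cap +26 to +50. There are 2 to 4 such bottles (a to d); an absent one reads None throughout
- bottle_c: a square amber reagent bottle, 0.16 kg, lying on one flat side at the start: body 44 x 44 and 72 high, then a bare neck and a round black cap 32 across on top, 100 high in all. Origin on its axis at half its height, 50 above the underside; z runs along the axis from underside to cap, x and y are square to the body's flat sides. The body spans z -50 to +22, the cap +26 to +50. There are 2 to 4 such bottles (a to d); an absent one reads None throughout
- bottle_d: a square amber reagent bottle, 0.16 kg, lying on one flat side at the start: body 44 x 44 and 72 high, then a bare neck and a round black cap 32 across on top, 100 high in all. Origin on its axis at half its height, 50 above the underside; z runs along the axis from underside to cap, x and y are square to the body's flat sides. The body spans z -50 to +22, the cap +26 to +50. There are 2 to 4 such bottles (a to d); an absent one reads None throughout
- platform_top (a point): centre of the top face of the shaker's platform, a flat black rimless plate 240 (x) by 300 (y), 15 thick, top 15 above the desk. z up, x away from the robot, y along the machine to its white spring housing (a box 220 (x) by 120 (y), 80 high, 152 to 272 from this point along +y). Fixed to the desk; bottles may stand anywhere on the plate, also against the housing
- key_grip (a point): middle of the brass winding key's flat wing: the wing is upright, 40 wide along this frame's x, 9 thick along y, 30 high (15 above and below this point), on a vertical shaft on top of the housing. This point lies 120 above the desk and 40 above the housing top, on the shaft's axis, and turns with the key
- winding_key (a joint): rotation of the winding key, rad: 0 run down, grows clockwise seen from above, 5.2 = fully wound, at a hard stop. Starts somewhere between 0 and 1. The mainspring resists with 0.06 rising to 0.10 N m; the click holds the key wherever it is let go, so it is wound by several part turns
- start_lever_tip (a point): centre of the black ball (26 across) at the end of the start lever, which stands 70 from its hinge on the housing top, 122 from the key's axis towards the shaker's -x side. The hinge axis lies along the shaker's y, 102 above the desk
- start_lever (a joint): angle of the start lever, rad: 0 = off, leaning 0.5 rad from upright to the shaker's -x side (away from the key); 1.0 = on, leaning 0.5 rad to +x (towards the key). x is the x axis of platform_top. It stays where it is left; about 1 N at the ball moves it
- mouse: a black computer mouse, 105 x 60 x 30; a bystander, to be left alone. Origin at the centre of its underside, z up
- stapler: a red desk stapler, 140 x 35 x 50; a bystander, to be left alone. Origin at the centre of its underside, z up
- dish: a small white weighing dish, 56 across, 12 high; a bystander, to be left alone. Origin at the centre of its underside, z up
- tip_box: a grey pipette-tip box with clear lid, 87 x 122 x 67; a bystander, to be left alone. Origin at the centre of its underside, z up
- jar: a round glass jar with white cap, 64 across, 75 high, standing; a bystander, to be left alone. Origin at the centre of its underside, z up
- calculator: a grey pocket calculator lying flat, 130 x 80 x 19; a bystander, to be left alone. Origin at the centre of its underside, z up
- beaker: an empty glass beaker, 72 across, 90 high; a bystander, to be left alone. Origin at the centre of its underside, z up
There are look-alikes about, which are no part of the job. Leave any green look-alike of the bottle_a alone.

How it is judged:
By the outcome, as a careful person would: the job done as asked, in the order asked, and still so for the second after the job is handed in, with the robot touching nothing.
Of bottle_a, bottle_b, bottle_c, bottle_d only 2 to 4 are there at a start; the rules pass over those that are not, and their reading is None.
At some moment in a run one of bottle_a, bottle_b, bottle_c, bottle_d may be knocked a few centimetres aside while the robot is not near it.
Once in a run the grip may slacken for a moment while it holds something.
It also fails if it takes over 210 s, if anything falls off the work surface, if the arm or the gripper's body presses on something with over 40 N, if the wrist force passes 120 N, or if a joint passes its speed limit or range.

## Working session

There is one attempt and no reset: what is moved stays moved. The work goes in short steps, Python scripts to look and compute and a tool call to move; the robot and the scene stay as the last step left them, time stands still between calls to the robot, and variables do not carry over. Pictures are saved under pics/ and viewed, about 12 in all and at most 16, crops included, and the job is handed in when it is done.

Besides the shell and the picture viewer there is one more tool, called after "Emit:" as name(argument=value, ...), one argument or row to a line, values as JSON. step_arm: Moves the arm, as the interface text tells. Its arguments: {"type":"object","properties":{"rows":{"type":"array"}},"required":["rows"]}

```bash
ls; mkdir -p pics; cat > h.py <<'E'
import numpy as np, cv2
from plant import ctrl
def cam(n):
    p=ctrl.camera_params(n); f=192/np.tan(np.radians(p["vertical_fov"])/2)
    R=cv2.Rodrigues(np.array(p["rvec"],float))[0]; t=np.array(p["tvec"],float).ravel()
    return f,p["cx"],p["cy"],p["k1"],R,t
def ray(c,u,v):
    f,cx,cy,k,R,t=c; d=np.array([(u-cx)/f,(v-cy)/f]); s=d.copy()
    for _ in range(20): s=d/(1+k*(s@s))
    return -R.T@t, R.T@np.array([s[0],s[1],1])
def onz(c,u,v,z):
    o,d=ray(c,u,v); return o+d*(z-o[2])/d[2]
def proj(c,P):
    f,cx,cy,k,R,t=c; q=R@np.array(P,float)+t; s=q[:2]/q[2]; s=s*(1+k*(s@s)); return np.array([cx,cy])+f*s
def tri(c1,p1,c2,p2):
    a,d=ray(c1,*p1); b,e=ray(c2,*p2); s=np.linalg.lstsq(np.c_[d,-e],b-a,rcond=None)[0]
    x,y=a+s[0]*d,b+s[1]*e; return (x+y)/2, np.linalg.norm(x-y)
E
python3 - <<'E'
from h import *
for n in("scene","side","wrist"):
    c=cam(n); im=ctrl.snapshot(n); cv2.imwrite(f"pics/{n}0.png",im)
    cv2.imwrite(f"pics/{n}0b.png",cv2.resize(im,(800,600)))
    print(n,c[:4],-c[4].T@c[5])
print(ctrl.get_obs())
E
```

```text
pics
scene (np.float64(362.2521146622117), 255.2289712939871, 194.31438130988798, -0.03510479067132004) [ 1.38474826 -0.24560404  0.78845861]
side (np.float64(391.81451036663475), 257.8841311836249, 192.6409355030195, -0.02442232389665566) [0.08664799 1.21971291 0.86377275]
wrist (np.float64(339.4766584374769), 259.2139202683796, 196.18591390083472, -0.02616649230324626) [ 0.12172339 -0.66704582  0.38390484]
{'clock': 0.15, 'joint_pos': array([-5.72911333e+01,  2.05813773e+01,  6.46690265e-01, -1.37557528e-02,
       -7.01380318e+01, -1.65064710e+01]), 'qvel': array([-0.01479246, -0.18125874,  0.08502808,  0.10735427,  0.00397433,
        0.06163332]), 'tau': array([-7.57482903e-04, -5.83276176e+01,  2.93293887e+01,  7.00117975e+00,
        8.77502665e-03, -1.25779216e-04]), 'tool_pos': array([ 0.18819051, -0.64780946,  0.1988544 ]), 'orientation': array([-8.99266035e+01,  8.26266877e-03,  1.61977193e+01]), 'force': array([-1.03639579,  0.57001783,  0.31126166]), 'moment': array([ 0.01061214, -0.00391653, -0.01991932]), 'opening': 0.0877933466192649}
```

View pics/scene0b.png

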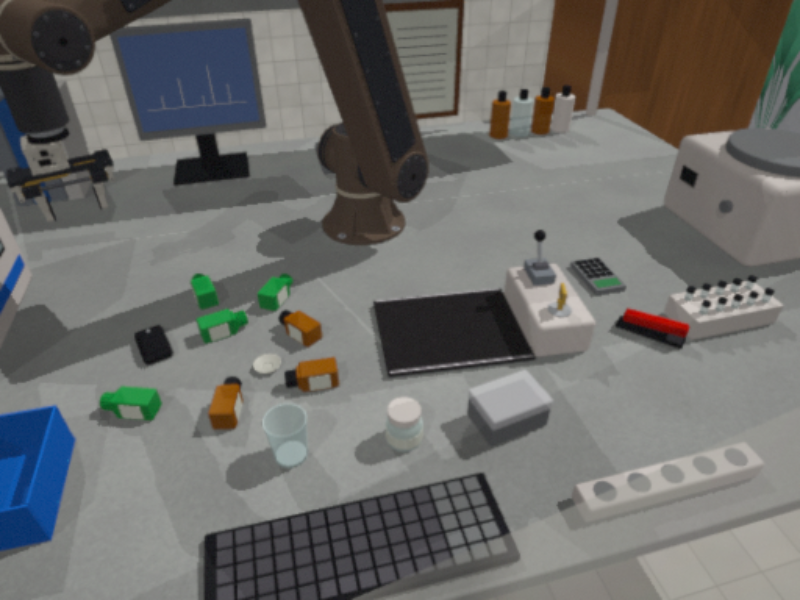

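View pics/side0b.png

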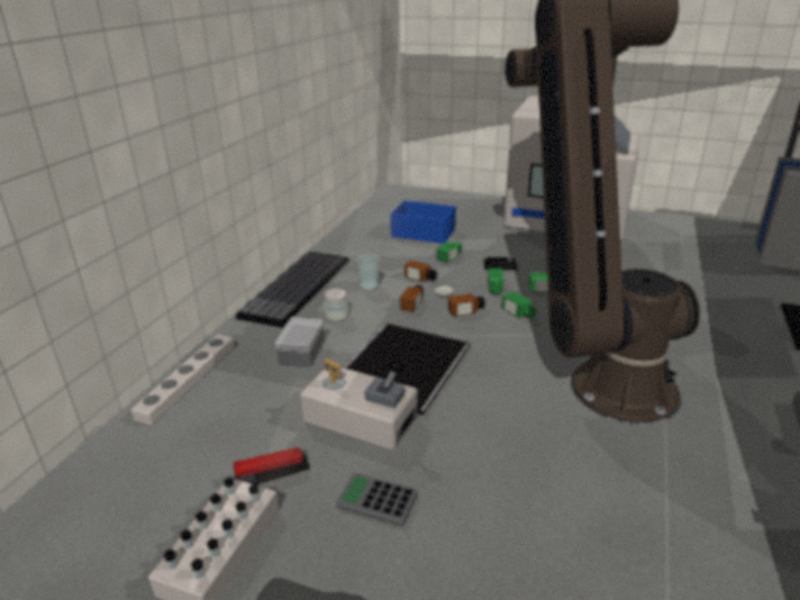

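The scene view (800x600) shows three amber bottles, at (300,327), (313,375) and (228,405). There are four green look-alikes near them. The platform is at about (450,330), the key at (562,297) and the lever ball at (540,236). The side view also shows three amber bottles.

```bash
python3 - <<'E'
from h import *
for n in("scene","side"):
    im=cv2.imread(f"pics/{n}0.png"); c=cam(n); hsv=cv2.cvtColor(im,cv2.COLOR_BGR2HSV)
    for nm,lo,hi in(("amber",(5,140,60),(18,255,255)),("green",(45,120,60),(75,255,255)),("brass",(19,120,80),(32,255,255))):
        m=cv2.inRange(hsv,lo,hi)
        for k,s in zip(*[(x[2],x[3]) for x in [cv2.connectedComponentsWithStats(m)]][0]):
            if k[4]>12 and k[4]<5000: print(n,nm,k[4],s.round(1),onz(c,*s,0.12 if nm=="brass" else .025).round(3))
    m=cv2.inRange(im,(0,0,0),(45,45,45)); N,l,st,ce=cv2.connectedComponentsWithStats(m)
    g=l[int(212)][int(285)] if n=="scene" else l[232][262]
    print("lab",g,st[g])
    ct=cv2.findContours((l==g).astype(np.uint8),0,1)[0]; ct=max(ct,key=cv2.contourArea)
    q=cv2.approxPolyDP(cv2.convexHull(ct),6,True)[:,0]
    for p in q: print(n,p,onz(c,*p,.015).round(3))
s,d=cam("scene"),cam("side")
print("ball",onz(s,540*.64,236*.64,.163),tri(s,(540*.64,236*.64),d,(391*.64,378*.64)))
print("key",tri(s,(562*.64,295*.64),d,(333*.64,372*.64)))
for p in((507,268),(541,354),(592,335)): print("house",onz(s,p[0]*.64,p[1]*.64,.08))
for nm,u,v in(("dish",267,364),("beaker",290,455),("jar",404,438),("mouse",153,345),("tip",510,430)): print(nm,onz(s,u*.64,v*.64,.01))
E
```

```text
scene amber 2034 [364.3  34.9] [-1.431  1.396  0.025]
scene amber 254 [319.7  75.9] [-0.618  0.665  0.025]
scene amber 18 [285.7  72. ] [-0.739  0.488  0.025]
scene amber 282 [194.4 208.6] [ 0.443 -0.218  0.025]
scene amber 331 [201.8 237.3] [ 0.584 -0.212  0.025]
scene amber 425 [143.3 259.7] [ 0.632 -0.385  0.025]
scene green 17 [507.3   6.4] [-2.22   3.617  0.025]
scene green 15 [504.1  16.1] [-1.795  3.163  0.025]
scene green 16 [501.5  24.9] [-1.475  2.827  0.025]
scene green 17 [499.   36.9] [-1.122  2.466  0.025]
scene green 251 [130.6 186.1] [ 0.257 -0.426  0.025]
scene green 275 [174.3 186.2] [ 0.299 -0.273  0.025]
scene green 44 [388.  180.2] [0.464 0.484 0.025]
scene green 329 [141.3 205.6] [ 0.382 -0.389  0.025]
scene green 505 [ 84.5 256.1] [ 0.575 -0.55   0.025]
scene brass 42 [ 27.9 114.7] [-0.275 -0.857  0.12 ]
scene brass 45 [359.4 189.4] [0.599 0.282 0.12 ]
lab 47 [ 240  186  100   52 3661]
scene [339 224] [0.626 0.216 0.015]
scene [248 237] [ 0.608 -0.076  0.015]
scene [240 194] [ 0.392 -0.052  0.015]
scene [319 186] [0.419 0.233 0.015]
side amber 64 [268.6 171.4] 
[... 352 characters left out ...]
 73   57 1855]
side [248 208] [ 0.602 -0.059  0.015]
side [296 219] [ 0.393 -0.041  0.015]
side [270 264] [0.405 0.25  0.015]
side [224 235] [0.618 0.148 0.015]
ball [0.44226266 0.30407335 0.163     ] (array([0.43828696, 0.31620046, 0.15172092]), np.float64(0.019715572505327843))
key (array([0.58539132, 0.2928737 , 0.10940902]), np.float64(0.002120621863513485))
house [0.42575051 0.24438459 0.08      ]
house [0.70494556 0.19309592 0.08      ]
house [0.68125079 0.31120932 0.08      ]
dish [ 0.52451411 -0.30245478  0.01      ]
beaker [ 0.75894627 -0.28058829  0.01      ]
jar [ 0.77272933 -0.08580526  0.01      ]
mouse [ 0.40565101 -0.53027308  0.01      ]
tip [0.80343564 0.09796979 0.01      ]
```

View pics/wrist0.png

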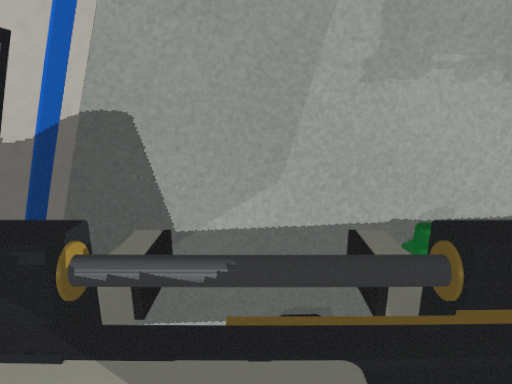

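Emit:
step_arm(
  rows=[
    [[1,2.77,4.4,1.6,0,0,6.15],[1,2.77,4.4,1.6,0,0,6.15],[1,2.77,4.4,1.6,0,0,6.15],[1,2.77,4.4,1.6,0,0,6.15],[1,2.77,4.4,1.6,0,0,6.15],[1,2.77,4.4,1.6,0,0,6.15],[1,2.77,4.4,1.6,0,0,6.15],[1,2.77,4.4,1.6,0,0,6.15],[1,2.77,4.4,1.6,0,0,6.15],[1,2.77,4.4,1.6,0,0,6.15],[1,2.77,4.4,1.6,0,0,6.15],[1,2.77,4.4,1.6,0,0,6.15]],
  ],
)

```text
clock: 1.65
tool_pos: [0.5212, -0.1185, 0.3921]
orientation: [-90.0, -0.0, 90.2]
force: [0.1, 0.0, 0.3]
opening: 0.0877
```

```bash
python3 - <<'E'
from h import *
o=ctrl.get_obs(); print(o['tool_pos'],o['orientation'],o['joint_pos'],o['force'])
im=ctrl.snapshot("wrist"); cv2.imwrite("pics/w1.png",im); c=cam("wrist"); np.save("w1c.npy",np.array([*c[:4],*c[4].ravel(),*c[5]]))
print(-c[4].T@c[5], c[4])
E
```

```text
[ 0.52119493 -0.11851702  0.39212427] [-9.00074557e+01 -4.30329848e-03  9.02195932e+01] [ 8.21543433e+00  3.36001003e+00  3.08937743e+00 -3.22440312e-03
 -8.97213856e+01 -7.99582600e+00] [0.14727231 0.03982962 0.26755718]
[ 0.52365383 -0.18330832  0.57829137] [[-9.99929875e-01 -1.14825133e-02 -2.89770103e-03]
 [-1.18418120e-02  9.66842240e-01  2.55099694e-01]
 [-1.27565876e-04  2.55116119e-01 -9.66910415e-01]]
```

View pics/w1.png

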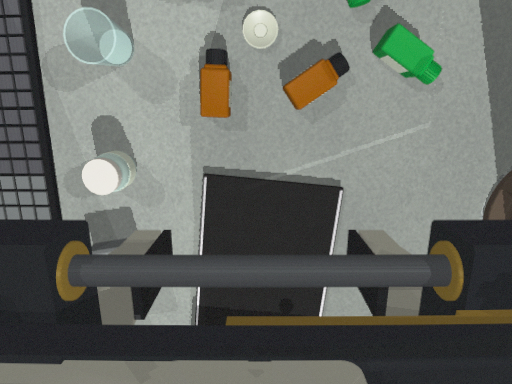

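The wrist view shows the plate's -y edge from (205,174) to (341,187). Bottle B is at (215,90) with its cap up-image, and bottle A at (313,83) with its cap to the upper right. The third bottle is out of view, so I'll shift -y.

Emit:
step_arm(
  rows=[
    [[1,1,-4,0,0,0,0],[1,1,-4,0,0,0,0],[1,1,-4,0,0,0,0],[1,1,-4,0,0,0,0],[1,0,0,0,0,0,0],[1,0,0,0,0,0,0]],
  ],
)

```text
clock: 2.45
tool_pos: [0.5605, -0.2802, 0.3911]
orientation: [-90.0, -0.0, 90.0]
force: [-0.1, 0.2, -0.7]
opening: 0.0878
```

```bash
cat >> h.py <<'E'
def bottles(im,c):
    hsv=cv2.cvtColor(im,cv2.COLOR_BGR2HSV); m=cv2.inRange(hsv,(5,140,50),(18,255,255)); m[225:]=0
    blk=cv2.inRange(hsv,(0,0,0),(179,120,50))
    for ct in cv2.findContours(m,0,1)[0]:
        if cv2.contourArea(ct)<400: continue
        h=cv2.convexHull(ct)
        b=cv2.boxPoints(cv2.minAreaRect(h)); ctr=b.mean(0)
        # cap: dark pixels near the body
        d=np.zeros_like(m); cv2.drawContours(d,[h],-1,255,-1); ring=cv2.dilate(d,np.ones((33,33)))&~d&blk
        n,l,st,ce=cv2.connectedComponentsWithStats(ring); k=1+np.argmax(st[1:,4]) if n>1 else 0
        cap=onz(c,*ce[k],.03); W=np.array([onz(c,*p,.044)[:2] for p in b])
        B=cv2.minAreaRect(np.array([onz(c,*p,.044)[:2] for p in h[:,0]],np.float32))
        e=[W[1]-W[0],W[2]-W[1]]; L=[np.linalg.norm(x) for x in e]
        x=cap[:2]-np.array(B[0]); 
        print("px",ctr.round(),"touch",ct[:,0].min(0),"body(z.044)",np.round(B[0],4),"size",np.round(B[1],4),"ang",round(B[2],1),"cap",cap[:2].round(3),"capdir",round(np.degrees(np.arctan2(x[1],x[0])),1),"capA",st[k,4])
E
python3 - <<'E'
from h import *
a=np.load("w1c.npy"); bottles(cv2.imread("pics/w1.png"),(*a[:4],a[4:13].reshape(3,3),a[13:]))
o=ctrl.get_obs(); print(o['tool_pos'],o['joint_pos'])
c=cam("wrist"); im=ctrl.snapshot("wrist"); cv2.imwrite("pics/w2.png",im); bottles(im,c)
E
```

```text
px [215.  90.] touch [200  64] body(z.044) [ 0.5924 -0.2065] size [0.0766 0.0449] ang 88.3 cap [ 0.591 -0.257] capdir -91.1 capA 292
px [312.  83.] touch [283  59] body(z.044) [ 0.4473 -0.2181] size [0.0791 0.0427] ang 34.6 cap [ 0.404 -0.249] capdir -144.4 capA 272
[ 0.5605242  -0.28019844  0.39105276] [-8.74587560e+00  1.28205883e+01  1.41472596e+01 -1.25271215e-02
 -9.13775378e+01  8.70751359e+00]
px [241. 193.] touch [228 169] body(z.044) [ 0.5887 -0.2131] size [0.0784 0.042 ] ang 87.1 cap [ 0.587 -0.262] capdir -92.6 capA 275
px [331. 185.] touch [304 163] body(z.044) [ 0.4441 -0.2269] size [0.0764 0.0511] ang 34.9 cap [ 0.401 -0.253] capdir -148.5 capA 244
px [215.  84.] touch [188  65] body(z.044) [ 0.6255 -0.3815] size [0.0426 0.0777] ang 77.5 cap [ 0.578 -0.371] capdir 167.6 capA 277
```

View pics/w2.png

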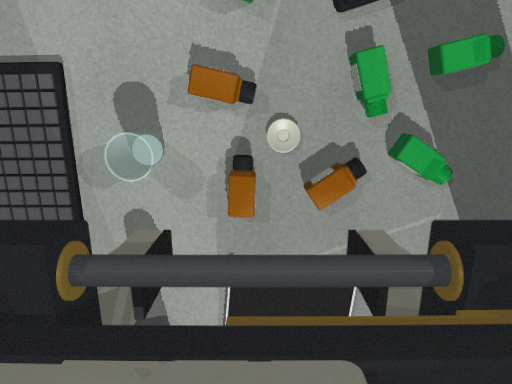

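Bottle measurements are consistent: 72 x 44 faces, heights right, all in reach. I'll take B first with the tool leaning 30° toward the cap side.

Emit:
step_arm(
  rows=[
    [[1,0.5,0.3,-4.7,5,0,-0.33],[1,0.5,0.3,-4.7,5,0,-0.33],[1,0.5,0.3,-4.7,5,0,-0.33],[1,0.5,0.3,-4.7,5,0,-0.33],[1,0.5,0.3,-4.7,5,0,-0.33],[1,0.5,0.3,-4.7,5,0,-0.33],[1,0,0,0,0,0,0],[1,0,0,0,0,0,0]],
  ],
)

```text
clock: 3.5
tool_pos: [0.5915, -0.2624, 0.1115]
orientation: [-89.5, -29.8, 88.0]
force: [1.1, -0.8, 1.2]
opening: 0.0877
```

```bash
python3 - <<'E'
from h import *
o=ctrl.get_obs(); print(o['tool_pos'],o['orientation'],o['joint_pos'],o['force'])
im=ctrl.snapshot("wrist"); c=cam("wrist");cv2.imwrite("pics/w3.png",im); bottles(im,c)
E
```

```text
[ 0.59154663 -0.26237411  0.11150275] [-89.53742391 -29.81799842  87.95031952] [-25.10915979  32.61216815  12.37308418 -27.20235266 -83.66010669
  29.59630804] [ 1.14041853 -0.78782485  1.22094167]
px [263. 184.] touch [236 145] body(z.044) [ 0.5886 -0.2291] size [0.085  0.0424] ang 87.8 cap [ 0.588 -0.269] capdir -91.3 capA 629
px [440. 171.] touch [381 126] body(z.044) [ 0.4529 -0.2385] size [0.0754 0.0792] ang 34.1 cap [ 0.409 -0.256] capdir -157.9 capA 880
px [193.   9.] touch [135   0] body(z.044) [ 0.622  -0.3605] size [0.0088 0.0602] ang 87.9 cap [ 0.587 -0.359] capdir 177.4 capA 85
```

View pics/w3.png

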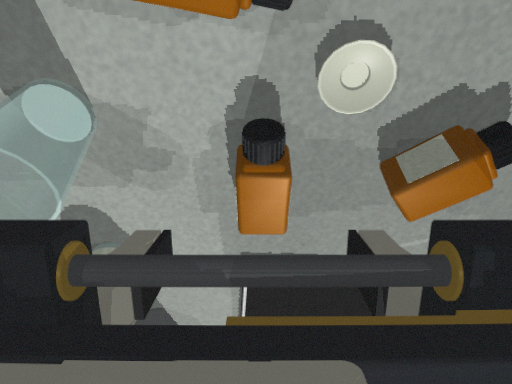

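Emit:
step_arm(
  rows=[
    [[1,0,1.7,-3.4,0,0,0],[1,0,1.7,-3.4,0,0,0],[1,0,1.1,-2.2,0,0,0],[1,0,0.5,-1.1,0,0,0],[1,0,0,0,0,0,0],[-1,0,0,0,0,0,0],[-1,0,0,0,0,0,0],[-1,0,0,0,0,0,0],[-1,0,0,0,0,0,0],[-1,0,0,0,0,0,0],[-1,0,0,0,0,0,0]],
  ],
)

```text
clock: 4.92
tool_pos: [0.5906, -0.2123, 0.0086]
orientation: [-89.4, -30.0, 87.8]
force: [-1.1, -0.4, 0.8]
opening: 0.0437
```

Emit:
step_arm(
  rows=[
    [[-1,0,0,2,0,0,0],[-1,0,0,5,0,0,0],[-1,0,0,5,-7.5,0.26,0],[-1,0,0,5,-7.5,0.26,0],[-1,0,0,4,-7.5,0.26,0],[-1,0,0,3,-7.5,0.26,0],[-1,-0.5,2.5,0,0,0,-10.4],[-1,-0.5,2.5,0,0,0,-10.4],[-1,-0.5,2.5,0,0,0,-10.4],[-1,-0.5,2.5,0,0,0,-10.4],[-1,-0.5,2.5,0,0,0,-10.4],[-1,-0.5,2.5,0,0,0,-10.4]],
  ],
)

```text
clock: 6.42
tool_pos: [0.5603, -0.0613, 0.25]
orientation: [-89.5, -0.1, 25.1]
force: [0.0, -0.3, -0.9]
opening: 0.0435
```

Emit:
step_arm(
  rows=[
    [[-1,-0.5,2.5,0,0,0,-10.4],[-1,-0.5,2.5,0,0,0,-10.4],[-1,-0.5,2.5,0,0,0,-10.4],[-1,-0.5,2.5,0,0,0,-10.4],[-1,-0.5,2.5,0,0,0,-10.4],[-1,-0.5,2.5,0,0,0,-10.4],[-1,-0.5,2.5,0,0,0,-10.4],[-1,0,0,0,0,0,0]],
  ],
)

```text
clock: 7.42
tool_pos: [0.5253, 0.1141, 0.2498]
orientation: [-89.4, 0.0, -47.4]
force: [0.5, 0.2, -0.3]
opening: 0.0441
```

```bash
python3 - <<'E'
from h import *
o=ctrl.get_obs(); print(o['tool_pos'],o['orientation'],o['joint_pos'],o['force'])
from scipy.spatial.transform import Rotation as Ro
R=Ro.from_euler('xyz',o['orientation'],degrees=True).as_matrix(); print(R)
im=ctrl.snapshot("wrist"); c=cam("wrist");cv2.imwrite("pics/w4.png",im)
E
```

```text
[0.5253131  0.11409659 0.24983093] [-8.94203693e+01  1.76422016e-02 -4.73507805e+01] [ 3.30658779e+01  5.47591427e+00 -1.24150365e+01 -1.20069519e-01
 -7.15404817e+01 -1.70379295e+02] [ 0.46079777  0.16775513 -0.28866051]
[[ 6.77508027e-01  7.23208348e-03  7.35479823e-01]
 [-7.35515315e-01  7.08033297e-03  6.77471099e-01]
 [-3.07914501e-04 -9.99948782e-01  1.01162906e-02]]
```

View pics/w4.png

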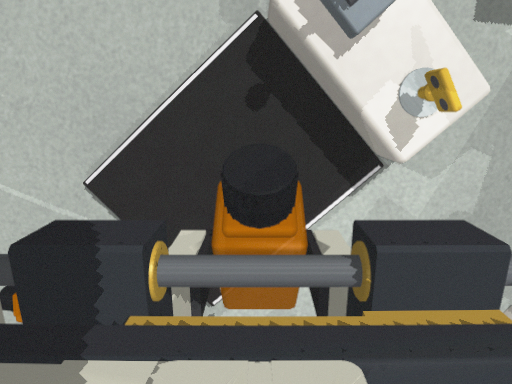

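Bottle B is held squarely: its cap shows at (260,185) and the box is between the jaws. The plate, housing and key (445,90) are also visible. j6 is near its limit, so I'll fit the kinematics to check the plans.

```bash
cat > kin.py <<'E'
import numpy as np
from scipy.optimize import least_squares
from scipy.spatial.transform import Rotation as Ro
E=lambda a,d:Ro.from_euler(a,d,degrees=True)
LO=np.array([-176.03,-82.01,-58.28,-173.87,-174.79,-.11]); 
LO=np.array([-176.03,-82.01,-58.28,-173.87,-174.79,-173.66]); HI=np.array([176.03,121.73,71.71,95.51,-.11,173.66])
def fk(q,p,s4=1):
    l1,l2,h,L,lat=p
    A=E('z',q[0]); B=A*E('y',q[1]-q[2]); W=B*E('x',s4*q[3])*E('y',-q[4])*E('x',-q[5])
    w=A.apply([0,lat,h])+ (A*E('y',q[1])).apply([0,0,l1])+B.apply([l2,0,0])
    return w+W.apply([L,0,0]), W
D=[([-57.291,20.581,.647,-.014,-70.138,-16.506],[.18819,-.64781,.19885],[-89.927,.008,16.198]),
([8.215,3.360,3.089,-.003,-89.721,-7.996],[.52119,-.11852,.39212],[-90.007,-.004,90.220]),
([-25.109,32.612,12.373,-27.202,-83.660,29.596],[.59155,-.26237,.1115],[-89.537,-29.818,87.950]),
([33.066,5.476,-12.415,-.12,-71.54,-170.379],[.52531,.1141,.24983],[-89.42,.0176,-47.351])]
# tool frame from W: approach x_W = tool y
P=None
def fit():
    best=None
    for s4 in(1,-1):
        f=lambda p:np.concatenate([fk(q,p,s4)[0]-t for q,t,_ in D])
        r=least_squares(f,[.6,.47,.2,.4,-.19])
        C=[(fk(q,r.x,s4)[1].inv()*Ro.from_euler('xyz',o,degrees=True)) for q,_,o in D]
        if best is None or r.cost<best[0]: best=(r.cost,s4,r.x,C)
    return best
_b=fit(); S4,PAR,CT=_b[1],_b[2],_b[3][0]
def ik(pos,R,q0):
    def f(q):
        t,W=fk(q,PAR,S4); return np.concatenate([(t-pos)*3,((W*CT).inv()*R).as_rotvec()])
    r=least_squares(f,np.clip(q0,LO+.01,HI-.01),bounds=(LO,HI)); return r.x,r.cost
E
python3 - <<'E'
from kin import *
print(_b[0],S4,PAR); 
for C in _b[3]: print(C.as_euler('xyz',degrees=True).round(2))
E
```

```text
Traceback (most recent call last):
NameError: name '_b' is not defined
```

```bash
python3 - <<'E'
import kin
print(kin._b[0],kin.S4,kin.PAR.round(4)) 
for C in kin._b[3]: print(C.as_matrix().round(3).tolist())
E
```

```text
0.0030536440884969588 -1 [ 0.5941  0.461   0.2021  0.4232 -0.1886]
[[0.0, 1.0, -0.0], [1.0, -0.0, 0.0], [0.0, -0.0, -1.0]]
[[0.0, 1.0, -0.0], [1.0, -0.0, -0.0], [-0.0, -0.0, -1.0]]
[[-0.0, 1.0, -0.0], [1.0, 0.0, 0.0], [0.0, -0.0, -1.0]]
[[0.0, 1.0, 0.0], [1.0, -0.0, 0.0], [0.0, 0.0, -1.0]]
```

```bash
python3 - <<'E'
s=open('kin.py').read()
s=s.replace("l1,l2,h,L,lat=p","l1,l2,h,L,lat,l4=p").replace("w=A.apply","w=(B*E('x',s4*q[3])).apply([0,l4,0])+A.apply").replace(".4,-.19]",".4,-.1,-.1]")
open('kin.py','w').write(s)
import kin
print(kin._b[0],kin.S4,kin.PAR.round(4))
for q,t,o in kin.D: print((kin.fk(q,kin.PAR,kin.S4)[0]-t).round(4))
E
```

```text
5.122186402940111e-11 -1 [ 0.6016  0.4636  0.1988  0.4051 -0.     -0.1918]
[0. 0. 0.]
[-0. -0. -0.]
[-0. -0.  0.]
[ 0. -0. -0.]
```

```bash
cat >> kin.py <<'E'
def Rphi(phi,t,up):  # tool pointing heading phi, t below horizontal; up=True: camera (-x) on top
    a=np.array([np.cos(np.radians(phi))*np.cos(np.radians(t)),np.sin(np.radians(phi))*np.cos(np.radians(t)),-np.sin(np.radians(t))])
    j=np.array([-np.sin(np.radians(phi)),np.cos(np.radians(phi)),0])
    # up: x down -> z = x cross y
    x=np.cross(a,j)  # tool x = y cross z with z=+j
    if (x[2]<0)!=up: j=-j; x=-x
    return Ro.from_matrix(np.c_[x,a,j])
def path(p0,R0,p1,rotvecs,q,n=12):
    # world-frame rotation vectors (deg) applied in order while moving straight
    out=[];tot=len(rotvecs)*n;R=R0;i=0
    for rv in rotvecs:
        for k in range(n):
            i+=1; R=Ro.from_rotvec(np.radians(np.array(rv)/n))*R
            q,c=ik(p0+(np.array(p1)-p0)*i/tot,R,q); out.append((q.round(0).tolist(),round(c,6)))
    return out,q,R
E
python3 - <<'E'
from h import *; import kin; from kin import *
c=cam("wrist"); o=ctrl.get_obs()
for n,p,z in(("-y near",(85,184),.015),("near hous",(258,12),.015),("far hous",(382,164),.015),("house far",(402,163),.08),("house f+y",(490,89),.08)): print(n,onz(c,*p,z).round(4))
print("key",onz(c,444,89,.135)[:2].round(4),onz(c,441,72,.135)[:2].round(4),onz(c,452,106,.135)[:2].round(4))
n=np.array([np.sin(np.radians(43)),np.cos(np.radians(43)),0])
R0=Ro.from_euler('xyz',o['orientation'],degrees=True)
J=R0.as_matrix()[:,2]; print("jaw",J)
for s in(1,-1):
  for pos in([.52,.16],[.5,.1]):
    out,q,R=path(o['tool_pos'],R0,[*pos,.2],[s*60*J],o['joint_pos'],6)
    print(s,out[2],out[-1],R.as_matrix()[:,1].round(2))
for phi in (100,110,120,133,145,160):
  q,cc=ik(np.array([.5,.16,.1]),Rphi(phi,30,True),[5,40,0,-60,-90,-150]); print(phi,q.round(0),cc)
E
```

```text
-y near [ 0.3815 -0.0539  0.015 ]
near hous [0.4079 0.2406 0.015 ]
far hous [0.6399 0.2195 0.015 ]
house far [0.6296 0.226  0.08  ]
house f+y [0.6389 0.3386 0.08  ]
key [0.5843 0.2833] [0.5717 0.2905] [0.6004 0.2791]
jaw [0.73355237 0.67956291 0.00975629]
1 ([14.0, 20.0, 6.0, -26.0, -92.0, -148.0], np.float64(0.0)) ([3.0, 36.0, 17.0, -46.0, -111.0, -141.0], np.float64(0.0)) [-0.59  0.64 -0.5 ]
1 ([12.0, 19.0, 5.0, -26.0, -92.0, -146.0], np.float64(0.0)) ([-1.0, 36.0, 15.0, -43.0, -113.0, -136.0], np.float64(0.0)) [-0.59  0.64 -0.5 ]
-1 ([41.0, 3.0, -24.0, 16.0, -61.0, -174.0], np.float64(0.069208)) ([46.0, 4.0, -30.0, 30.0, -60.0, -174.0], np.float64(0.316538)) [ 0.59 -0.63 -0.5 ]
-1 ([39.0, 1.0, -27.0, 17.0, -60.0, -174.0], np.float64(0.06266)) ([41.0, -4.0, -38.0, 32.0, -55.0, -174.0], np.float64(0.294285)) [ 0.59 -0.63 -0.5 ]
100 [  -8.   31.   -7.  -56.  -84. -139.] 1.7347529439525993e-21
110 [  -5.   35.   -1.  -52.  -90. -138.] 1.9603567341818473e-26
120 [  -1.   38.    5.  -48.  -96. -136.] 3.851018981022312e-24
133 [   3.   41.   11.  -43. -103. -133.] 1.6970583638849345e-22
145 [   8.   45.   16.  -39. -109. -129.] 6.870161707361232e-21
160 [  14.   48.   21.  -32. -115. -123.] 1.1501653627880573e-30
```

```bash
cat >> kin.py <<'E'
C0=np.array([.5107,.0828]); XA=np.array([.996,-.0898]); YA=np.array([.0898,.996])
def plate(x,y): return C0+XA*x+YA*y
def bottle_in_tool(tcp,eul,org,bdir):
    R=Ro.from_euler('xyz',eul,degrees=True); b=np.array([np.cos(np.radians(bdir)),np.sin(np.radians(bdir)),0])
    d=R.inv().apply(np.array([*org,.022])-tcp); bt=R.inv().apply(b); d[2]=0; bt[2]=0; bt/=np.linalg.norm(bt) # centred, square in the jaw
    return d,bt
def target(d,bt,phi,up,xy,zbase):
    t=0; 
    for _ in range(30):
        R=Rphi(phi,t,up); b=R.apply(bt); a=R.as_matrix()[:,2]
        # tilt about jaw so that b is up
        tt=np.linspace(-20,80,1001); R=min((Rphi(phi,k,up) for k in tt),key=lambda R:-R.apply(bt)[2]); break
    org=np.array([*xy,zbase+.05]); return org-R.apply(d),R
E
cat > pb.py <<'E'
from h import *; from kin import *
d,bt=bottle_in_tool(np.array([.5906,-.2123,.0086]),[-89.4,-30,87.8],(.5905,-.2215),-92)
o=ctrl.get_obs(); R0=Ro.from_euler('xyz',o['orientation'],degrees=True)
p,R=target(d,bt,100,True,plate(0,.09),.015)
print("target",p.round(4),R.as_euler('xyz',degrees=True).round(1),"now",o['tool_pos'].round(4), "delta cm",((p-o['tool_pos'])*100).round(2))
J=R0.as_matrix()[:,2]; print("jaw",J.round(3))
print("rest rot", np.degrees((R*R0.inv()).as_rotvec()).round(1), "after Rz-33:",np.degrees((R*(E('z',-33)*R0).inv()).as_rotvec()).round(1))
print(d,bt, ik(p,R,o['joint_pos']))
E
python3 pb.py
```

```text
target [0.5165 0.1856 0.0558] [-90.  60. -80.] now [0.5254 0.1133 0.2497] delta cm [ -0.9    7.23 -19.39]
jaw [0.734 0.68  0.01 ]
rest rot [ 54.2  27.5 -29.4] after Rz-33: [59.  10.8  0.5]
[-0.00126489 -0.01620503  0.        ] [-0.86602145 -0.50000685  0.        ] (array([  -5.60478903,   35.70935577,   -5.89612678,  -57.63820065,
        -80.92049464, -136.82849027]), np.float64(2.3854354950018813e-19))
```

Emit:
step_arm(
  rows=[
    [[-1,0,0,0,7.34,6.8,0.1],[-1,0,0,0,7.34,6.8,0.1],[-1,0,0,0,7.34,6.8,0.1],[-1,0,0,0,7.34,6.8,0.1],[-1,0,0,0,7.34,6.8,0.1],[-1,0,0,0,7.34,6.8,0.1],[-1,-0.2,1.8,-2.5,0,0,-8.25],[-1,-0.2,1.8,-2.5,0,0,-8.25],[-1,-0.2,1.8,-2.5,0,0,-8.25],[-1,-0.2,1.8,-2.5,0,0,-8.25],[-1,0,0,0,0,0,0]],
  ],
)

```text
clock: 8.85
tool_pos: [0.5154, 0.1841, 0.148]
orientation: [-89.3, 60.1, -79.7]
force: [0.6, -0.5, -0.3]
opening: 0.0436
```

```bash
python3 pb.py; python3 - <<'E'
from h import *
for n in("scene","side"):
    im=ctrl.snapshot(n); cv2.imwrite(f"pics/{n}1.png",im)
a=cv2.imread("pics/scene1.png")[110:290,180:420]; b=cv2.imread("pics/side1.png")[110:290,170:410]
cv2.imwrite("pics/m1.png",cv2.resize(np.hstack([a,b]),(800,300)))
E
```

```text
target [0.5165 0.1856 0.0558] [-90.  60. -80.] now [0.5154 0.1841 0.148 ] delta cm [ 0.1   0.16 -9.22]
jaw [0.986 0.169 0.006]
rest rot [-0.2  0.3  0.3] after Rz-33: [-0.1  0.4 33.3]
[-0.00126489 -0.01620503  0.        ] [-0.86602145 -0.50000685  0.        ] (array([  -5.60478902,   35.70935579,   -5.89612674,  -57.63820065,
        -80.92049467, -136.82849028]), np.float64(5.481758715935922e-25))
```

View pics/m1.png

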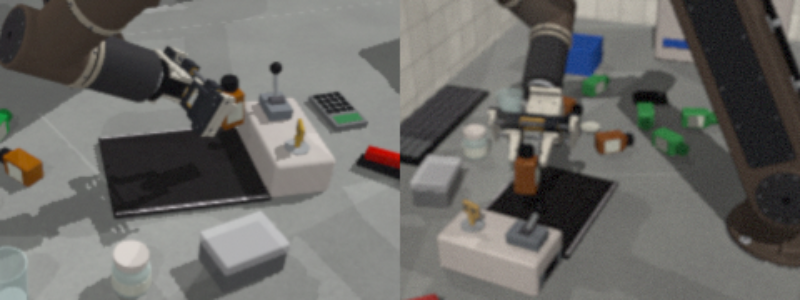

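The bottle hangs upright, cap up, over the plate near the housing. I'll lower it until it touches.

Emit:
step_arm(
  rows=[
    [[-1,0.1,0.1,-4.5,0,0,0],[-1,0,0,-3.5,-0.2,0.3,0.3],[-1,0,0,-0.7,0,0,0],[-1,0,0,0,0,0,0],[-1,0,0,0,0,0,0]],
  ],
)

```text
clock: 9.57
tool_pos: [0.5197, 0.1857, 0.063]
orientation: [-89.6, 59.9, -79.5]
force: [0.3, 0.7, -1.0]
opening: 0.0432
```

Emit:
step_arm(
  rows=[
    [[-1,0,0,-0.2,0,0,0],[-1,0,0,0,0,0,0],[-1,0,0,0,0,0,0]],
  ],
)

```text
clock: 9.95
tool_pos: [0.5188, 0.1858, 0.0599]
orientation: [-89.8, 59.9, -79.7]
force: [0.5, -0.2, -1.3]
opening: 0.044
```

Emit:
step_arm(
  rows=[
    [[-1,0,0,-0.2,0,0,0],[-1,0,0,0,0,0,0],[-1,0,0,0,0,0,0]],
  ],
)

```text
clock: 10.32
tool_pos: [0.5187, 0.1858, 0.0575]
orientation: [-89.9, 59.9, -79.8]
force: [-0.1, -0.3, -1.2]
opening: 0.0438
```

Emit:
step_arm(
  rows=[
    [[-1,0,0,-0.15,0,0,0],[-1,0,0,0,0,0,0],[-1,0,0,0,0,0,0]],
  ],
)

```text
clock: 10.7
tool_pos: [0.5187, 0.1858, 0.056]
orientation: [-89.9, 59.9, -79.8]
force: [0.7, 0.1, -1.2]
opening: 0.0441
```

Emit:
step_arm(
  rows=[
    [[-1,0,0,-0.15,0,0,0],[-1,0,0,0,0,0,0],[-1,0,0,0,0,0,0]],
  ],
)

```text
clock: 11.08
tool_pos: [0.5187, 0.186, 0.0557]
orientation: [-89.8, 60.0, -79.7]
force: [-0.3, -2.5, 6.2]
opening: 0.0434
```

Emit:
step_arm(
  rows=[
    [[-1,0,0,-0.1,0,0,0],[-1,0,0,0,0,0,0],[-1,0,0,0,0,0,0]],
  ],
)

```text
clock: 11.45
tool_pos: [0.5187, 0.1861, 0.0557]
orientation: [-89.7, 60.0, -79.6]
force: [-0.5, -3.3, 12.5]
opening: 0.044
```

Emit:
step_arm(
  rows=[
    [[-1,0,0,0.15,0,0,0],[0.45,0,0,0,0,0,0],[0.45,0,0,0,0,0,0],[0.45,0,0,0,0,0,0],[0.45,0,0,0,0,0,0],[0.45,0.3,-1.7,1,0,0,0],[0.45,0.6,-3.4,2,0,0,0],[0.45,0.6,-3.4,2,0,0,0],[0.45,0.6,-3.4,2,0,0,0],[0.45,0,0,6,0,0,0],[1,0,0,6,0,0,0],[1,0,0,3,0,0,0]],
  ],
)

```text
clock: 12.95
tool_pos: [0.5402, 0.0653, 0.279]
orientation: [-89.4, 59.7, -79.4]
force: [0.6, -0.6, -0.2]
opening: 0.0785
```

```bash
cat > look.py <<'E'
import sys
from h import *
for n in("scene","side"):
    cv2.imwrite(f"pics/{n}_{sys.argv[1]}.png",ctrl.snapshot(n)); c=cam(n)
    im=cv2.imread(f"pics/{n}_{sys.argv[1]}.png"); hsv=cv2.cvtColor(im,cv2.COLOR_BGR2HSV); m=cv2.inRange(hsv,(5,140,50),(18,255,255))
    _,_,st,ce=cv2.connectedComponentsWithStats(m)
    for k,s in zip(st[1:],ce[1:]):
        if k[4]>40 and s[1]>120: print(n,k.tolist(),onz(c,*s,.03)[:2].round(3), "plate",onz(c,*s,.05)[:2].round(3))
a=cv2.imread(f"pics/scene_{sys.argv[1]}.png")[110:290,80:400]; b=cv2.imread(f"pics/side_{sys.argv[1]}.png")[110:290,170:410]
cv2.imwrite(f"pics/m_{sys.argv[1]}.png",cv2.resize(np.hstack([a,b]),(800,257)))
o=ctrl.get_obs(); print(o['tool_pos'].round(4),o['orientation'].round(1),o['joint_pos'].round(0),o['clock'])
E
python3 look.py 2
```

```text
scene [307, 186, 19, 25, 257] [0.494 0.183] plate [0.517 0.171]
scene [181, 199, 24, 22, 281] [ 0.449 -0.218] plate [ 0.474 -0.219]
scene [134, 245, 20, 29, 435] [ 0.636 -0.384] plate [ 0.655 -0.38 ]
side [260, 167, 15, 13, 81] [ 0.617 -0.375] plate [ 0.604 -0.336]
side [288, 189, 19, 13, 112] [ 0.441 -0.215] plate [ 0.432 -0.18 ]
side [238, 226, 15, 16, 154] [0.542 0.134] plate [0.531 0.161]
[0.5407 0.0653 0.2795] [-89.   59.7 -79.1] [ -15.   24.    9.  -53. -103. -154.] 13.05
```

View pics/m_2.png

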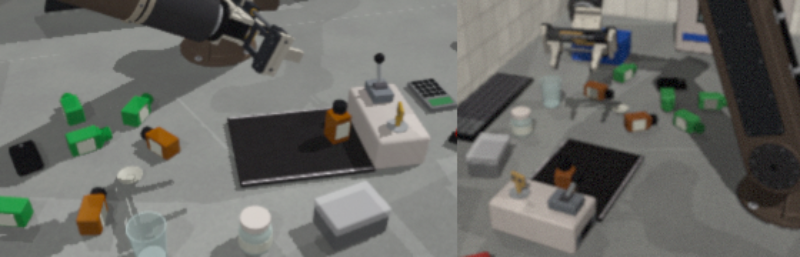

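```bash
cat > pk.py <<'E'
from h import *; from kin import *
o=ctrl.get_obs(); q=o['joint_pos']
for nm,cx,b,t in(("A",(.447,-.218),-145,30),("A",(.447,-.218),-145,20),("C",(.627,-.382),167.5,30),("C",(.627,-.382),167.5,20)):
    bv=np.array([np.cos(np.radians(b)),np.sin(np.radians(b))]); R=Rphi(b+180,90-t,False); a=R.as_matrix()[:,1]
    g=np.array([*(np.array(cx)+.014*bv),.026]); p=g+.019*a
    s=p-.11*a
    up=np.array([*p[:2],.25]); Rv=Rphi(b+180,89.99,False); qs,c1=ik(s,R,[-20,20,5,-20,-90,-60]); qp,c2=ik(p,R,qs); qu,c3=ik(up,Rv,qp)
    print(nm,t,"TCP",p.round(4),"standoff",s.round(4),"eul",R.as_euler('xyz',degrees=True).round(1),"\n",qs.round(0),qp.round(0),qu.round(0),[round(x,5) for x in(c1,c2,c3)])
    R0=Ro.from_euler('xyz',o['orientation'],degrees=True); print(" rot now->",np.degrees((R*R0.inv()).as_rotvec()).round(1),"via vertical:",np.degrees((R*Rphi(100,30,True).inv()).as_rotvec()).round(1),"jaw",R.as_matrix()[:,2].round(3))
E
python3 pk.py
```

```text
A 30 TCP [ 0.4433 -0.2206  0.0095] standoff [ 0.3983 -0.2521  0.1048] eul [-90. -30.  35.] 
 [-37.   7. -25. -36. -54.   2.] [-32.  16. -27. -43. -42.   9.] [ -4.   2. -17.  -0. -72. -51.] [np.float64(0.0), np.float64(0.0), np.float64(0.0)]
 rot now-> [-39.7 -95.   87.1] via vertical: [-39.6 -95.6  87.3] jaw [-0.574  0.819  0.   ]
A 20 TCP [ 0.4409 -0.2223  0.0081] standoff [ 0.41   -0.2439  0.1115] eul [-90. -20.  35.] 
 [-24.   4. -27. -23. -50. -18.] [-20.  14. -31. -28. -37. -13.] [ -4.   1. -17.  -0. -72. -51.] [np.float64(0.0), np.float64(0.0), np.float64(0.0)]
 rot now-> [-35.6 -85.   93. ] via vertical: [-35.5 -85.6  93.1] jaw [-0.574  0.819  0.   ]
C 30 TCP [ 0.6226 -0.381   0.0095] standoff [ 0.5689 -0.3691  0.1048] eul [-90.  -30.  -12.5] 
 [-19.  12. -29. -10. -19. -76.] [-19.  24. -25. -16. -11. -69.] [-16.  25.  13.  -0. -79. -86.] [np.float64(0.0), np.float64(0.0), np.float64(0.0)]
 rot now-> [-68.1 -64.7  52.1] via vertical: [-68.2 -65.3  52.4] jaw [ 0.216  0.976 -0.   ]
C 20 TCP [ 0.6197 -0.3804  0.0081] standoff [ 0.5829 -0.3722  0.1115] eul [-90.  -20.  -12.5] 
 [-18.  16. -21.  -3. -33. -83.] [-17.  26. -22.  -4. -23. -82.] [-16.  24.  13.  -0. -79. -86.] [np.float64(0.0), np.float64(0.0), np.float64(0.0)]
 rot now-> [-60.7 -57.6  55.4] via vertical: [-60.8 -58.2  55.7] jaw [ 0.216  0.976 -0.   ]
```

B is standing at (0.518, 0.172), and A and C have not moved. Next, A.

Emit:
step_arm(
  rows=[
    [[1,0,-1,0,0,0,8.25],[1,0,-1,0,0,0,8.25],[1,0,-1,0,0,0,8.25],[1,0,-1,0,0,0,8.25],[1,0,-1,0,-7.35,-6.78,0],[1,0,-1,0,-7.35,-6.78,0],[1,0,-1,0,-7.35,-6.78,0],[1,0,-1,0,-7.35,-6.78,0],[1,0,-1,0,-7.35,-6.78,0],[1,0,-1,0,-7.35,-6.78,0]],
  ],
)

```text
clock: 14.3
tool_pos: [0.5404, -0.0341, 0.2761]
orientation: [-90.2, -0.5, -47.1]
force: [-0.3, 0.5, -0.2]
opening: 0.0878
```

Emit:
step_arm(
  rows=[
    [[1,-1.2,-2.1,0,0,0,10.25],[1,-1.2,-2.1,0,0,0,10.25],[1,-1.2,-2.1,0,0,0,10.25],[1,-1.2,-2.1,0,0,0,10.25],[1,-1.2,-2.1,0,0,0,10.25],[1,-1.2,-2.1,0,0,0,10.25],[1,-1.2,-2.1,0,0,0,10.25],[1,-1.2,-2.1,0,0,0,10.25],[1,-1,-1.5,-2,5.75,-8.2,0],[1,-1,-1.5,-2,5.75,-8.2,0],[1,0,0,0,0,0,0]],
  ],
)

```text
clock: 15.68
tool_pos: [0.4195, -0.235, 0.2337]
orientation: [-90.2, -20.2, 34.3]
force: [-0.1, -0.2, 1.3]
opening: 0.0879
```

```bash
python3 pk.py | sed -n 4,6p; python3 - <<'E'
from h import *
o=ctrl.get_obs(); print(o['tool_pos'],o['orientation'],o['joint_pos'].round(0),o['force'])
im=ctrl.snapshot("wrist"); c=cam("wrist");cv2.imwrite("pics/w5.png",im); bottles(im,c)
E
```

```text
A 20 TCP [ 0.4409 -0.2223  0.0081] standoff [ 0.41   -0.2439  0.1115] eul [-90. -20.  35.] 
 [-24.   4. -27. -23. -50. -18.] [-20.  14. -31. -28. -37. -13.] [ -4.   1. -17.  -0. -72. -51.] [np.float64(0.0), np.float64(0.0), np.float64(0.0)]
 rot now-> [0.  0.2 0.8] via vertical: [-35.5 -85.6  93.1] jaw [-0.574  0.819  0.   ]
[ 0.41948442 -0.23497336  0.23365317] [-90.16751046 -20.17059969  34.30730198] [-21.  -3. -19. -18. -63. -28.] [-0.08907474 -0.15439487  1.32356952]
px [ 67. 175.] touch [ 33 140] body(z.044) [ 0.6161 -0.3783] size [0.0427 0.0989] ang 77.4 cap [ 0.567 -0.368] capdir 167.7 capA 432
px [258. 126.] touch [237  91] body(z.044) [ 0.4389 -0.2243] size [0.0817 0.0427] ang 34.5 cap [ 0.402 -0.251] capdir -144.2 capA 462
```

View pics/w5.png

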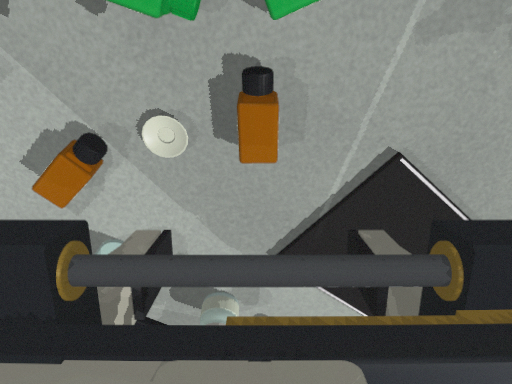

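A is centred between the fingers at (258,126) and square to them. I'll go down and grip.

Emit:
step_arm(
  rows=[
    [[1,-0.3,-0.3,-4,0,0,0.4],[1,-0.3,-0.3,-4.2,0,0,0.4],[1,-0.3,-0.3,-4,0,0,0],[1,1,0.7,-3.3,0,0,0],[1,1,0.7,-3.3,0,0,0],[1,0.7,0.5,-2.4,0,0,0],[1,0.4,0.25,-1.2,0,0,0],[1,0,0,0,0,0,0],[-1,0,0,0,0,0,0],[-1,0,0,0,0,0,0],[-1,0,0,0,0,0,0],[-1,0,0,0,0,0,0]],
  ],
)

```text
clock: 17.23
tool_pos: [0.4458, -0.2189, 0.0115]
orientation: [-90.3, -20.1, 35.7]
force: [-0.4, -0.8, -0.2]
opening: 0.053
```

Emit:
step_arm(
  rows=[
    [[-1,0,0,0,0,0,0],[-1,0,0,0,0,0,0]],
  ],
)

```text
clock: 17.48
tool_pos: [0.4458, -0.2188, 0.0113]
orientation: [-90.3, -20.1, 35.7]
force: [-0.7, -0.3, 3.4]
opening: 0.0437
```

Emit:
step_arm(
  rows=[
    [[-1,0,0,2,0,0,0],[-1,0,0,6,0,0,0],[-1,0,0,6,-5.85,8.1,0],[-1,0,0,6,-5.85,8.1,0],[-1,0.9,3.3,3,0,0,-10.3],[-1,0.9,3.3,1,0,0,-10.3],[-1,0.9,3.3,0,0,0,-10.3],[-1,0.9,3.3,0,0,0,-10.3],[-1,0.9,3.3,0,0,0,-10.3],[-1,0.9,3.3,0,0,0,-10.3],[-1,0.9,3.3,0,0,0,-10.3],[-1,0.9,3.3,0,0,0,-10.3]],
  ],
)

```text
clock: 18.98
tool_pos: [0.5168, 0.0477, 0.239]
orientation: [-89.9, -1.9, -46.8]
force: [0.7, -0.4, -1.8]
opening: 0.0432
```

```bash
cat > pa.py <<'E'
import sys
from h import *; from kin import *
A=dict(A=([.4458,-.2188,.0113],[-90.3,-20.1,35.7],(.4355,-.226),-144.3,(0,0)))
tcp,eul,org,b,xy=A['A']
d,bt=bottle_in_tool(np.array(tcp),eul,org,b)
o=ctrl.get_obs(); R0=Ro.from_euler('xyz',o['orientation'],degrees=True)
p,R=target(d,bt,100,True,plate(*xy),.015)
print("target",p.round(4),R.as_euler('xyz',degrees=True).round(1),"now",o['tool_pos'].round(4),o['orientation'].round(1), "delta cm",((p-o['tool_pos'])*100).round(2),"open",o['opening'],o['joint_pos'].round(0))
print("jaw",R0.as_matrix()[:,2].round(3))
print("rest rot", np.degrees((R*R0.inv()).as_rotvec()).round(1), ik(p,R,o['joint_pos'])[0].round(0))
R1,_=None,None
for k in range(0,91,10):
    pass
E
python3 pa.py
```

```text
target [0.5088 0.0933 0.0524] [-90.   69.9 -80. ] now [0.5168 0.0477 0.239 ] [-89.9  -1.9 -46.8] delta cm [ -0.8    4.56 -18.66] open 0.043233018145406504 [  28.    3.  -17.    2.  -69. -166.]
jaw [0.729 0.684 0.001]
rest rot [ 64.9  32.6 -28.6] [ -17.   44.   -1.  -57.  -93. -129.]
```

Emit:
step_arm(
  rows=[
    [[-1,0,0,0,7.49,7.03,0],[-1,0,0,0,7.49,7.03,0],[-1,0,0,0,7.49,7.03,0],[-1,0,0,0,7.49,7.03,0],[-1,0,0,0,7.49,7.03,0],[-1,0,0,0,7.49,7.03,0],[-1,0,0,0,7.49,7.03,0],[-1,-0.2,1.1,-2.5,0,0,-8.25],[-1,-0.2,1.1,-2.5,0,0,-8.25],[-1,-0.2,1.1,-2.5,0,0,-8.25],[-1,-0.2,1.1,-2.5,0,0,-8.25],[-1,0,0,0,0,0,0]],
  ],
)

```text
clock: 20.48
tool_pos: [0.5068, 0.0903, 0.138]
orientation: [-89.9, 70.1, -80.0]
force: [1.2, -1.1, -1.5]
opening: 0.0433
```

```bash
python3 pa.py;python3 look.py 3
```

```text
target [0.5088 0.0933 0.0524] [-90.   69.9 -80. ] now [0.5068 0.0903 0.138 ] [-89.9  70.1 -80. ] delta cm [ 0.21  0.3  -8.56] open 0.04327745968014163 [ -17.   36.   -0.  -58.  -98. -136.]
jaw [0.985 0.173 0.001]
rest rot [-0.2 -0.   0.1] [ -17.   44.   -1.  -57.  -93. -129.]
scene [279, 166, 18, 11, 141] [0.323 0.143] plate [0.351 0.133]
scene [283, 187, 14, 5, 41] [0.427 0.115] plate [0.452 0.105]
scene [307, 186, 19, 25, 255] [0.494 0.183] plate [0.517 0.171]
scene [134, 245, 20, 29, 435] [ 0.636 -0.384] plate [ 0.655 -0.38 ]
side [251, 192, 13, 23, 225] [ 0.571 -0.08 ] plate [ 0.56  -0.049]
side [238, 226, 15, 16, 156] [0.542 0.134] plate [0.531 0.16 ]
[0.5092 0.0901 0.1393] [-89.1  70.  -78.9] [ -17.   36.   -0.  -58.  -98. -136.] 20.575
```

View pics/m_3.png

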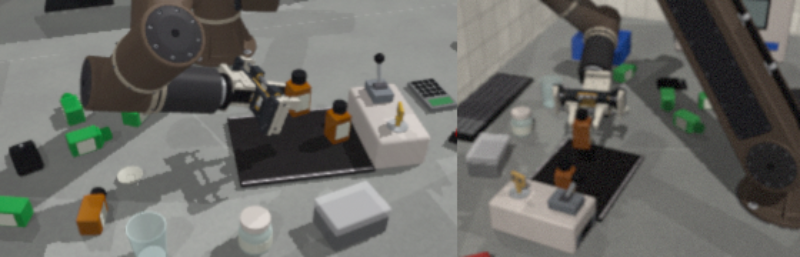

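A is upright and clear of B. Lowering.

Emit:
step_arm(
  rows=[
    [[-1,0.2,0.2,-4.5,0,0,0],[-1,0,0,-3,0,0,0],[-1,0,0,-0.8,0,0,0],[-1,0,0,0,0,0,0],[-1,0,0,-0.1,0,0,0],[-1,0,0,0,0,0,0],[-1,0,0,0,0,0,0]],
  ],
)

```text
clock: 21.45
tool_pos: [0.5114, 0.0925, 0.0562]
orientation: [-88.8, 70.0, -78.7]
force: [-0.3, -0.7, -1.3]
opening: 0.0434
```

Emit:
step_arm(
  rows=[
    [[-1,0,0,-0.15,0,0,0],[-1,0,0,0,0,0,0],[-1,0,0,0,0,0,0]],
  ],
)

```text
clock: 21.82
tool_pos: [0.5111, 0.0926, 0.0539]
orientation: [-89.0, 70.0, -78.9]
force: [0.3, 0.4, -0.6]
opening: 0.0434
```

Emit:
step_arm(
  rows=[
    [[-1,0,0,-0.15,0,0,0],[-1,0,0,0,0,0,0],[-1,0,0,0,0,0,0]],
  ],
)

```text
clock: 22.2
tool_pos: [0.5111, 0.0926, 0.0524]
orientation: [-89.0, 70.0, -78.9]
force: [-0.1, 0.0, -1.2]
opening: 0.0435
```

Emit:
step_arm(
  rows=[
    [[-1,0,0,-0.1,0,0,0],[-1,0,0,0,0,0,0],[-1,0,0,0,0,0,0]],
  ],
)

```text
clock: 22.58
tool_pos: [0.5111, 0.0926, 0.0515]
orientation: [-89.0, 70.0, -78.9]
force: [0.3, 0.5, -1.5]
opening: 0.044
```

Emit:
step_arm(
  rows=[
    [[-1,0,0,-0.1,0,0,0],[-1,0,0,0,0,0,0],[-1,0,0,0,0,0,0]],
  ],
)

```text
clock: 22.95
tool_pos: [0.5112, 0.0926, 0.0505]
orientation: [-89.0, 70.0, -78.9]
force: [-0.1, 0.7, -1.2]
opening: 0.0433
```

Emit:
step_arm(
  rows=[
    [[-1,0,0,-0.1,0,0,0],[-1,0,0,0,0,0,0],[-1,0,0,0,0,0,0]],
  ],
)

```text
clock: 23.32
tool_pos: [0.5111, 0.0926, 0.0494]
orientation: [-89.0, 70.0, -78.9]
force: [-0.3, 0.1, -1.1]
opening: 0.0432
```

Emit:
step_arm(
  rows=[
    [[-1,0,0,-0.15,0,0,0],[-1,0,0,0,0,0,0],[-1,0,0,0,0,0,0]],
  ],
)

```text
clock: 23.7
tool_pos: [0.5111, 0.0925, 0.049]
orientation: [-88.8, 70.1, -78.7]
force: [-0.5, -1.8, 5.5]
opening: 0.0438
```

Emit:
step_arm(
  rows=[
    [[-1,0,0,-0.1,0,0,0],[-1,0,0,0,0,0,0],[-1,0,0,0,0,0,0]],
  ],
)

```text
clock: 24.08
tool_pos: [0.5111, 0.0925, 0.049]
orientation: [-88.7, 70.1, -78.5]
force: [-1.5, -3.3, 9.9]
opening: 0.0434
```

Emit:
step_arm(
  rows=[
    [[-1,0,0,0.1,0,0,0],[0.45,0,0,0,0,0,0],[0.45,0,0,0,0,0,0],[0.45,0,0,0,0,0,0],[0.45,0,0,0,0,0,0],[0.45,0.3,-1.8,0.7,0,0,0],[0.45,0.7,-3.7,1.4,0,0,0],[0.45,0.7,-3.7,1.4,0,0,0],[0.45,0.7,-3.7,1.4,0,0,0],[0.45,0,0,6,0,0,0],[1,0,0,6,0,0,0],[1,0,0,6,0,0,0]],
  ],
)

```text
clock: 25.58
tool_pos: [0.5348, -0.0375, 0.2789]
orientation: [-89.1, 70.0, -79.0]
force: [1.1, -0.8, -0.7]
opening: 0.0782
```

```bash
python3 look.py 4; python3 pk.py | tail -6
```

```text
scene [307, 186, 19, 25, 255] [0.494 0.183] plate [0.518 0.171]
scene [279, 190, 19, 25, 248] [0.486 0.086] plate [0.51  0.077]
scene [134, 245, 20, 29, 436] [ 0.636 -0.384] plate [ 0.656 -0.38 ]
side [259, 168, 16, 11, 68] [ 0.619 -0.377] plate [ 0.606 -0.339]
side [238, 212, 26, 30, 362] [0.532 0.09 ] plate [0.521 0.117]
[ 0.5362 -0.0386  0.2838] [-87.3  69.5 -77.3] [ -26.   32.   16.  -57. -116. -149.] 25.675
C 30 TCP [ 0.6226 -0.381   0.0095] standoff [ 0.5689 -0.3691  0.1048] eul [-90.  -30.  -12.5] 
 [-19.  12. -29. -10. -19. -76.] [-19.  24. -25. -16. -11. -69.] [-16.  25.  13.  -0. -79. -86.] [np.float64(0.0), np.float64(0.0), np.float64(0.0)]
 rot now-> [-75.4 -71.4  48. ] via vertical: [-68.2 -65.3  52.4] jaw [ 0.216  0.976 -0.   ]
C 20 TCP [ 0.6197 -0.3804  0.0081] standoff [ 0.5829 -0.3722  0.1115] eul [-90.  -20.  -12.5] 
 [-18.  16. -21.  -3. -33. -83.] [-17.  26. -22.  -4. -23. -82.] [-16.  24.  13.  -0. -79. -86.] [np.float64(0.0), np.float64(0.0), np.float64(0.0)]
 rot now-> [-68.1 -64.4  51.8] via vertical: [-60.8 -58.2  55.7] jaw [ 0.216  0.976 -0.   ]
```

Emit:
step_arm(
  rows=[
    [[1,0,-1.5,0,0,0,7.9],[1,0,-1.5,0,0,0,7.9],[1,0,-1.5,0,0,0,7.9],[1,0,-1.5,0,0,0,7.9],[1,0,-1.5,0,-7.35,-6.78,0],[1,0,-1.5,0,-7.35,-6.78,0],[1,0,-1.5,0,-7.35,-6.78,0],[1,0,-1.5,0,-7.35,-6.78,0],[1,0,-1.5,0,-7.35,-6.78,0],[1,0,-1.5,0,-7.35,-6.78,0],[1,0,-1.5,0,-7.35,-6.78,0]],
  ],
)

```text
clock: 27.05
tool_pos: [0.5357, -0.2028, 0.2789]
orientation: [-88.9, -0.4, -47.3]
force: [0.7, 1.2, 0.1]
opening: 0.0879
```

Emit:
step_arm(
  rows=[
    [[1,1,-4,0,0,0,8.6],[1,1,-4,0,0,0,8.6],[1,1,-4,0,0,0,8.6],[1,1,-4,0,0,0,8.6],[1,1,-1,-2.5,-2.15,-9.75,0],[1,1,-1,-2.5,-2.15,-9.75,0],[1,0,0,0,0,0,0]],
  ],
)

```text
clock: 27.92
tool_pos: [0.5896, -0.3811, 0.2227]
orientation: [-88.7, -19.7, -13.2]
force: [0.7, -0.3, 0.7]
opening: 0.0877
```

```bash
python3 pk.py | tail -1; python3 - <<'E'
from h import *
o=ctrl.get_obs(); print(o['tool_pos'],o['orientation'],o['joint_pos'].round(0),o['force'])
im=ctrl.snapshot("wrist"); c=cam("wrist");cv2.imwrite("pics/w6.png",im); bottles(im,c)
E
```

```text
rot now-> [-1.2 -0.1  0.2] via vertical: [-60.8 -58.2  55.7] jaw [ 0.216  0.976 -0.   ]
[ 0.58958687 -0.38107858  0.22274041] [-88.7381449  -19.66911593 -13.158218  ] [-19.  12. -10.  -4. -49. -82.] [ 0.68852189 -0.27332317  0.70444375]
px [262. 142.] touch [242 107] body(z.044) [ 0.6261 -0.3825] size [0.0429 0.083 ] ang 77.2 cap [ 0.582 -0.373] capdir 167.7 capA 494
```

View pics/w6.png

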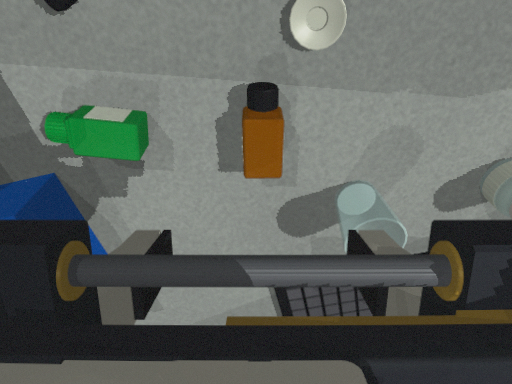

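C is where it was, centred at (262,142). Going down.

Emit:
step_arm(
  rows=[
    [[1,-0.3,0.4,-4,-0.6,0,0],[1,-0.3,0.4,-4,-0.6,0,0.2],[1,-0.1,0.1,-3.1,0,0,0],[1,1.2,-0.3,-3.3,0,0,0],[1,1.2,-0.3,-3.3,0,0,0],[1,0.9,-0.2,-2.5,0,0,0],[1,0.4,0,-1.2,0,0,0],[1,0,0,0,0,0,0],[-1,0,0,0,0,0,0],[-1,0,0,0,0,0,0],[-1,0,0,0,0,0,0],[-1,0,0,0,0,0,0]],
  ],
)

```text
clock: 29.48
tool_pos: [0.6252, -0.3805, 0.0135]
orientation: [-90.1, -20.3, -12.3]
force: [-0.2, -0.4, -0.2]
opening: 0.0531
```

Emit:
step_arm(
  rows=[
    [[-1,0,0,0,0,0,0],[-1,0,0,0,0,0,0]],
  ],
)

```text
clock: 29.72
tool_pos: [0.6251, -0.3804, 0.0132]
orientation: [-90.1, -20.2, -12.3]
force: [-0.9, 0.2, 2.4]
opening: 0.0436
```

Emit:
step_arm(
  rows=[
    [[-1,0,0,2,0,0,0],[-1,0,0,6,0,0,0],[-1,0,0,6,2.15,9.75,0],[-1,-1,2,6,2.15,9.75,0],[-1,-1.5,4.5,4,0,0,-8.7],[-1,-1.5,4.5,2,0,0,-8.7],[-1,-1.5,4.5,0,0,0,-8.7],[-1,-1.5,4.5,0,0,0,-8.7],[-1,-1.5,4.5,0,0,0,0],[-1,-1.5,4.5,0,0,0,0],[-1,-1.5,4.5,0,0,0,0],[-1,0,0,0,0,0,0]],
  ],
)

```text
clock: 31.22
tool_pos: [0.5147, -0.047, 0.2408]
orientation: [-89.8, -4.8, -46.8]
force: [0.8, -0.9, -2.0]
opening: 0.0436
```

```bash
sed -i "s/^A=.*/A=dict(A=([.6251,-.3804,.0132],[-90.1,-20.2,-12.3],(.6133,-.379),167.5,(0,-.085)))/" pa.py; python3 pa.py
```

```text
target [0.5015 0.0068 0.0532] [-90.   69.8 -80. ] now [ 0.5147 -0.047   0.2408] [-89.8  -4.8 -46.8] delta cm [ -1.32   5.38 -18.77] open 0.04355112111150735 [  20.    1.  -20.    5.  -66. -159.]
jaw [0.729 0.685 0.003]
rest rot [ 67.4  34.  -28.2] [ -23.   46.    3.  -53.  -98. -128.]
```

Emit:
step_arm(
  rows=[
    [[-1,0,0,0,7.75,7.29,0],[-1,0,0,0,7.75,7.29,0],[-1,0,0,0,7.75,7.29,0],[-1,0,0,0,7.75,7.29,0],[-1,0,0,0,7.75,7.29,0],[-1,0,0,0,7.75,7.29,0],[-1,0,0,0,7.75,7.29,0],[-1,-0.3,1.3,-2.5,0,0,-8.25],[-1,-0.3,1.3,-2.5,0,0,-8.25],[-1,-0.3,1.3,-2.5,0,0,-8.25],[-1,-0.3,1.3,-2.5,0,0,-8.25],[-1,0,0,0,0,0,0]],
  ],
)

```text
clock: 32.72
tool_pos: [0.5016, 0.0015, 0.1393]
orientation: [-91.2, 69.8, -81.4]
force: [0.1, 0.2, -0.4]
opening: 0.0434
```

```bash
python3 pa.py;python3 look.py 5
```

```text
target [0.5015 0.0068 0.0532] [-90.   69.8 -80. ] now [0.5016 0.0015 0.1393] [-91.2  69.8 -81.4] delta cm [-0.    0.53 -8.61] open 0.04344654837114003 [ -24.   39.    4.  -53. -103. -135.]
jaw [ 0.986  0.169 -0.008]
rest rot [ 0.1 -0.4  0.3] [ -23.   46.    3.  -53.  -98. -128.]
scene [252, 171, 17, 10, 123] [0.324 0.038] plate [0.352 0.03 ]
scene [307, 186, 19, 25, 256] [0.494 0.183] plate [0.518 0.171]
scene [254, 191, 16, 6, 50] [0.427 0.013] plate [0.452 0.007]
scene [279, 190, 19, 25, 249] [0.486 0.086] plate [0.51  0.077]
side [261, 184, 12, 20, 183] [ 0.562 -0.173] plate [ 0.55 -0.14]
side [238, 212, 26, 30, 363] [0.532 0.089] plate [0.521 0.116]
[0.5038 0.0013 0.1405] [-90.5  69.6 -80.5] [ -24.   39.    4.  -53. -103. -135.] 32.825
```

View pics/m_5.png

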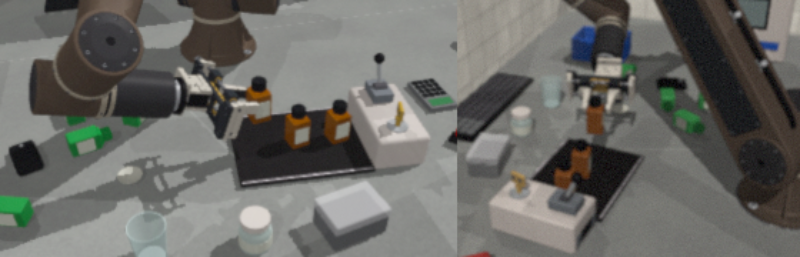

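A and B stand on the plate and C hangs upright. Lowering C.

Emit:
step_arm(
  rows=[
    [[-1,0,0.3,-4.5,0,0,0],[-1,0,0,-3,0,-0.4,0],[-1,0,0,-0.8,0,0,0],[-1,0,0,-0.3,0,0,0],[-1,0,0,0,0,0,0],[-1,0,0,0,0,0,0]],
  ],
)

```text
clock: 33.58
tool_pos: [0.5038, 0.0055, 0.0568]
orientation: [-89.1, 69.6, -79.0]
force: [-2.3, 0.5, 6.7]
opening: 0.0434
```

Emit:
step_arm(
  rows=[
    [[-1,0,0,-0.15,0,0,0],[-1,0,0,0,0,0,0],[-1,0,0,0,0,0,0]],
  ],
)

```text
clock: 33.95
tool_pos: [0.5036, 0.0055, 0.0567]
orientation: [-88.9, 69.7, -78.8]
force: [-3.5, -1.8, 13.6]
opening: 0.0433
```

Emit:
step_arm(
  rows=[
    [[-1,0,0,-0.15,0,0,0],[-1,0,0,0,0,0,0],[-1,0,0,0,0,0,0]],
  ],
)

```text
clock: 34.33
tool_pos: [0.5035, 0.0055, 0.0567]
orientation: [-88.7, 69.8, -78.6]
force: [-3.3, -3.5, 21.1]
opening: 0.0436
```

Emit:
step_arm(
  rows=[
    [[-1,0,0,0.2,0,0,0],[-1,0,0,0.1,0,0,0],[0.45,0,0,0,0,0,0],[0.45,0,0,0,0,0,0],[0.45,0,0,0,0,0,0],[0.45,0,0,0,0,0,0],[0.45,0.3,-1.8,0.7,0,0,0],[0.45,0.7,-3.7,1.4,0,0,0],[0.45,0.7,-3.7,1.4,0,0,0],[0.45,0.7,-3.7,1.4,0,0,0],[0.45,0,0,6,0,0,0],[1,0,0,6,0,0,0]],
  ],
)

```text
clock: 35.83
tool_pos: [0.5275, -0.125, 0.2245]
orientation: [-89.8, 69.6, -79.8]
force: [1.7, -0.7, 0.0]
opening: 0.0691
```

```bash
python3 look.py 6
python3 - <<'E'
from h import *; from kin import *
# key: candidate grasp: vertical tool over key (0.585,0.287)
for yaw in range(-180,180,30):
    q,c=ik(np.array([.585,.287,.12]),Ro.from_euler('xyz',[-90,0,yaw],degrees=True),[45,30,5,0,-75,np.clip((yaw-90-45+180)%360-180,-170,170)])
    print(yaw,q.round(0),round(c,4))
E
```

```text
scene [307, 186, 19, 25, 254] [0.494 0.183] plate [0.518 0.171]
scene [279, 190, 19, 25, 249] [0.486 0.086] plate [0.51  0.077]
scene [254, 192, 18, 25, 236] [ 0.476 -0.001] plate [ 0.5   -0.007]
side [238, 203, 34, 39, 520] [0.526 0.054] plate [0.515 0.082]
[ 0.529  -0.1263  0.2303] [-88.   69.  -78.1] [ -31.   39.   20.  -53. -118. -143.] 35.925
-180 [ 43.  22.  -9.  -0. -60.  47.] 0.0
-150 [ 43.  22.  -9.  -0. -60.  77.] 0.0
-120 [ 43.  22.  -9.  -0. -60. 107.] 0.0
-90 [ 43.  22.  -9.  -0. -60. 137.] 0.0
-60 [ 43.  22.  -9.   0. -60. 167.] 0.0
-30 [  43.   22.   -9.    0.  -60. -163.] 0.0
0 [  43.   22.   -9.    0.  -60. -133.] 0.0
30 [  43.   22.   -9.    0.  -60. -103.] 0.0
60 [ 43.  22.  -9.   0. -60. -73.] 0.0
90 [ 43.  22.  -9.   0. -60. -43.] 0.0
120 [ 43.  22.  -9.  -0. -60. -13.] 0.0
150 [ 43.  22.  -9.  -0. -60.  17.] 0.0
```

All three bottles are standing on the plate, at about (0.518,0.171), (0.510,0.077) and (0.500,-0.007). Next is the key: I'll bring the tool vertical and turn the wrist to give it winding range.

Emit:
step_arm(
  rows=[
    [[1,0,0,3,0,0,7.8],[1,0,0,3,0,0,7.8],[1,0,0,2,0,0,7.8],[1,0,0,1,0,0,7.8],[1,0,1,0,-7.35,-6.78,0],[1,0,1,0,-7.35,-6.78,0],[1,0,1,0,-7.35,-6.78,0],[1,0,1,0,-7.35,-6.78,0],[1,0,1,0,-7.35,-6.78,0],[1,0,1,0,-7.35,-6.78,0],[1,0,1,0,-7.35,-6.78,0]],
  ],
)

```text
clock: 37.3
tool_pos: [0.5287, -0.0538, 0.3159]
orientation: [-88.4, -0.8, -47.7]
force: [-0.6, 0.1, 0.3]
opening: 0.0878
```

Emit:
step_arm(
  rows=[
    [[1,0,3,0,0,0,10.5],[1,0,3,0,0,0,10.5],[1,0,3,0,0,0,10.5],[1,0,3,0,0,0,10.5],[1,0,3,0,0,0,10.5],[1,0,3,0,0,0,10.5],[1,0,3,0,0,0,10.5],[1,0,3,0,0,0,10.5],[1,0,3,0,0,0,10.5],[1,0,3,0,0,0,10.5],[1,0,3,0,0,0,10.5],[1,0,3,0,0,0,10.5]],
  ],
)

```text
clock: 38.8
tool_pos: [0.5281, 0.3069, 0.3146]
orientation: [-88.6, -0.4, 78.7]
force: [0.6, -0.7, -0.5]
opening: 0.0877
```

Emit:
step_arm(
  rows=[
    [[1,-0.2,0.2,0,0,0,10],[1,-0.2,0.2,0,0,0,10],[1,-0.2,0.2,0,0,0,10],[1,-0.2,0.2,0,0,0,10],[1,-0.2,0.2,0,0,0,10],[1,-0.2,0.2,0,0,0,10],[1,-0.2,0.2,0,0,0,10],[1,0,0,0,0,0,8],[1,0,0,0,0,0,0]],
  ],
)

```text
clock: 39.92
tool_pos: [0.5141, 0.3201, 0.3144]
orientation: [-88.6, -0.4, 156.3]
force: [0.5, -0.8, 0.1]
opening: 0.0879
```

```bash
python3 - <<'E'
from h import *
o=ctrl.get_obs(); print(o['tool_pos'],o['orientation'],o['joint_pos'].round(0),o['force'])
c=cam("wrist"); im=ctrl.snapshot("wrist"); cv2.imwrite("pics/w7.png",im)
hsv=cv2.cvtColor(im,cv2.COLOR_BGR2HSV); m=cv2.inRange(hsv,(19,110,60),(34,255,255)); m[222:]=0
for ct in cv2.findContours(m,0,1)[0]:
    if cv2.contourArea(ct)>60:
        r=cv2.minAreaRect(ct); b=cv2.boxPoints(r); print(r,[onz(c,*p,.135)[:2].round(4).tolist() for p in b], onz(c,*r[0],.12)[:2].round(4), -c[4].T@c[5])
E
```

```text
[0.51405903 0.32012168 0.31440623] [-88.58760037  -0.38233102 156.27434134] [ 50.  12.   4.   0. -83.  16.] [ 0.48658819 -0.77582931  0.08779414]
((253.0, 90.5), (39.0, 14.0), 90.0) [[0.6106, 0.2872], [0.6049, 0.2742], [0.5697, 0.2897], [0.5755, 0.303]] [0.5909 0.2881] [0.57822426 0.29633886 0.49909838]
```

View pics/w7.png

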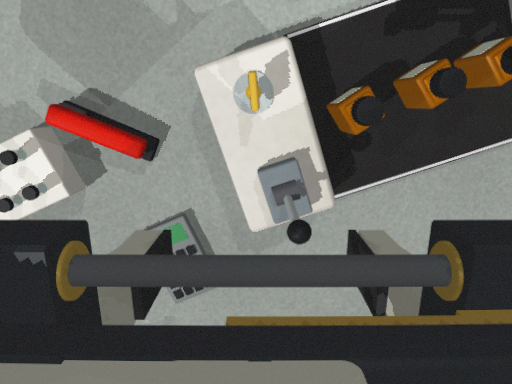

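The wrist view shows the brass wing at about (253,90), the lever ball at (299,231), and three bottles standing on the plate. I'll refine the wing's direction.

```bash
cat > key.py <<'E'
from h import *
def key(im,c):
    hsv=cv2.cvtColor(im,cv2.COLOR_BGR2HSV); m=cv2.inRange(hsv,(18,100,60),(36,255,255)); m[222:]=0
    n,l,st,ce=cv2.connectedComponentsWithStats(m); k=1+np.argmax(st[1:,4]); ys,xs=np.where(l==k)
    W=np.array([onz(c,x,y,.135)[:2] for x,y in zip(xs,ys)],np.float32)
    v=cv2.fitLine(W,cv2.DIST_L2,0,.01,.01).ravel(); r=cv2.minAreaRect(W)
    print("key mean",W.mean(0).round(4),"rect",np.round(r[0],4),np.round(r[1],4),"heading",np.degrees(np.arctan2(v[1],v[0])).round(1),"n",len(xs))
if __name__=="__main__":
    c=cam("wrist"); im=ctrl.snapshot("wrist"); key(im,c)
    print("disk",onz(c,254,92,.085)[:2].round(4),"ball",onz(c,299,231,.163)[:2].round(4))
    o=ctrl.get_obs(); print(o['tool_pos'].round(4),o['orientation'].round(1))
    for p in((196,72),(284,39)): print("house",onz(c,*p,.08)[:2].round(4))
E
python3 key.py
```

```text
key mean [0.5902 0.2884] rect [0.5901 0.2884] [0.0144 0.0385] heading -18.9 n 388
disk [0.59   0.2868] ball [0.4399 0.3024]
[0.514  0.3202 0.3142] [-88.6  -0.4 156.2]
house [0.6378 0.3394]
house [0.6296 0.2315]
```

Emit:
step_arm(
  rows=[
    [[1,2.6,-1.1,0,0.4,-0.28,1.6],[1,2.6,-1.1,0,0.4,-0.28,1.6],[1,2.4,-1.1,0,0.4,-0.28,1.6],[1,0,0,-4.4,0,0,0],[1,0,0,-4,0,0,0],[1,0,0,0,0,0,0],[1,0,0,0,0,0,0]],
  ],
)

```text
clock: 40.9
tool_pos: [0.5907, 0.2878, 0.2318]
orientation: [-90.1, 0.0, 161.1]
force: [0.2, -0.0, 1.0]
opening: 0.0876
```

Emit:
step_arm(
  rows=[
    [[1,0,0,-5,0,0,0],[1,0,0,-5,0,0,0],[1,0,0,-2.4,0,0,0],[1,0,0,-0.3,0,0,0],[1,0,0,0,0,0,0],[-1,0,0,0,0,0,0],[-1,0,0,0,0,0,0],[-1,0,0,0,0,0,0],[-1,0,0,0,0,0,0],[-1,0,0,0,0,0,0],[-1,0,0,0,0,0,0],[-1,0,0,0,0,0,0]],
  ],
)

```text
clock: 42.4
tool_pos: [0.5897, 0.2875, 0.1028]
orientation: [-90.0, -0.1, 161.2]
force: [0.2, 0.4, -0.4]
opening: 0.0234
```

Emit:
step_arm(
  rows=[
    [[-1,0,0,0,0,0,0],[-1,0,0,0,0,0,0],[-1,0,0,0,0,0,0]],
  ],
)

```text
clock: 42.78
tool_pos: [0.59, 0.2883, 0.1029]
orientation: [-90.1, -0.0, 161.2]
force: [2.2, 4.7, -1.6]
opening: 0.0085
```

Emit:
step_arm(
  rows=[
    [[-1,0.03,0.07,0,0,0,0],[-1,0,0,0,0,0,-8],[-1,0,0,0,0,0,-8],[-1,0,0,0,0,0,-8],[-1,0,0,0,0,0,-8],[-1,0,0,0,0,0,-8]],
  ],
)

```text
clock: 43.52
tool_pos: [0.5904, 0.2889, 0.1029]
orientation: [-90.1, -0.1, 120.9]
force: [2.0, 4.1, -2.7]
opening: 0.0085
```

Emit:
step_arm(
  rows=[
    [[-1,0,0,0,0,0,-8],[-1,0,0,0,0,0,-8],[-1,0,0,0,0,0,-8],[-1,0,0,0,0,0,-8],[-1,0,0,0,0,0,-8],[-1,0,0,0,0,0,-8],[-1,0,0,0,0,0,-8],[-1,0,0,0,0,0,-8],[-1,0,0,0,0,0,-8],[-1,0,0,0,0,0,-8]],
  ],
)

```text
clock: 44.78
tool_pos: [0.5917, 0.2888, 0.1029]
orientation: [-90.1, -0.2, 40.9]
force: [7.1, 1.7, -6.2]
opening: 0.0083
```

```bash
cat > st.py <<'E'
from h import *
o=ctrl.get_obs(); print(*[(k,np.round(o[k],3)) for k in('clock','tool_pos','orientation','joint_pos','force','moment','opening')])
E
python3 st.py
```

```text
('clock', np.float64(44.775)) ('tool_pos', array([0.592, 0.289, 0.103])) ('orientation', array([-90.052,  -0.211,  40.939])) ('joint_pos', array([ 4.2989e+01,  2.2948e+01, -8.9580e+00,  7.0000e-02, -5.7885e+01,
       -9.2087e+01])) ('force', array([ 7.069,  1.702, -6.245])) ('moment', array([ 0.973, -2.854,  0.082])) ('opening', np.float64(0.008))
```

Emit:
step_arm(
  rows=[
    [[-1,0.08,0.02,0,0,0,-7],[-1,0,0,0,0,0,-8],[-1,0,0,0,0,0,-8],[-1,0,0,0,0,0,-8],[-1,0,0,0,0,0,-8],[-1,0,0,0,0,0,-8],[-1,0,0,0,0,0,-8],[-1,0,0,0,0,0,-8],[-1,0,0,0,0,0,-8],[-1,0,0,0,0,0,0]],
  ],
)

```text
clock: 46.02
tool_pos: [0.5919, 0.2876, 0.1029]
orientation: [-90.0, -0.1, -29.9]
force: [5.5, -1.2, -2.9]
opening: 0.0085
```

```bash
python3 st.py
```

```text
('clock', np.float64(46.025)) ('tool_pos', array([0.592, 0.288, 0.103])) ('orientation', array([-90.01 ,  -0.145, -29.94 ])) ('joint_pos', array([  42.951,   23.006,   -8.915,    0.167,  -58.046, -162.98 ])) ('force', array([ 5.53 , -1.174, -2.89 ])) ('moment', array([-0.535, -2.175, -0.076])) ('opening', np.float64(0.009))
```

Emit:
step_arm(
  rows=[
    [[1,0,0,0,0,0,0],[1,0,0,0,0,0,0],[1,0,0,0,0,0,0],[1,0,0,5,0,0,0],[1,0,0,0,0,0,10],[1,0,0,0,0,0,10],[1,0,0,0,0,0,10],[1,0,0,0,0,0,10],[1,0,0,0,0,0,10],[1,0,0,0,0,0,10],[1,0,0,0,0,0,10],[1,0,0,0,0,0,10]],
  ],
)

```text
clock: 47.52
tool_pos: [0.5906, 0.2884, 0.1529]
orientation: [-90.0, -0.0, 50.5]
force: [-0.3, -0.0, 0.1]
opening: 0.0879
```

Emit:
step_arm(
  rows=[
    [[1,0,0,0,0,0,10],[1,0,0,0,0,0,10],[1,0,0,0,0,0,10],[1,0,0,0,0,0,10],[1,0,0,0,0,0,10],[1,0,0,0,0,0,10],[1,0,0,0,0,0,10],[1,0,0,0,0,0,10],[1,0,0,0,0,0,10],[1,0,0,0,0,0,10],[1,0,0,0,0,0,0],[1,0,0,0,0,0,0]],
  ],
)

```text
clock: 49.02
tool_pos: [0.5907, 0.2884, 0.1528]
orientation: [-90.0, -0.1, 150.0]
force: [-0.5, -0.4, 0.9]
opening: 0.0877
```

```bash
python3 st.py
```

```text
('clock', np.float64(49.025)) ('tool_pos', array([0.591, 0.288, 0.153])) ('orientation', array([-8.99870e+01, -6.10000e-02,  1.49968e+02])) ('joint_pos', array([ 4.2954e+01,  2.0698e+01, -5.3390e+00, -6.0000e-02, -6.3993e+01,
        1.7041e+01])) ('force', array([-0.523, -0.37 ,  0.883])) ('moment', array([-0.092,  0.161, -0.038])) ('opening', np.float64(0.088))
```

Emit:
step_arm(
  rows=[
    [[1,0.1,0,-3,0,0,0],[1,0,0,-2,0,0,0],[1,0,0,0,0,0,0],[-1,0,0,0,0,0,0],[-1,0,0,0,0,0,0],[-1,0,0,0,0,0,0],[-1,0,0,0,0,0,0],[-1,0,0,0,0,0,0],[-1,0,0,0,0,0,0],[-1,0,0,0,0,0,0],[-1,0,0,0,0,0,0],[-1,0,0,0,0,0,0]],
  ],
)

```text
clock: 50.52
tool_pos: [0.5915, 0.2879, 0.1028]
orientation: [-89.9, -0.1, 150.2]
force: [-1.6, -2.6, 1.5]
opening: 0.0085
```

Emit:
step_arm(
  rows=[
    [[-1,0,0,0,0,0,0],[-1,0,0,0,0,0,-8],[-1,0,0,0,0,0,-8],[-1,0,0,0,0,0,-8],[-1,0,0,0,0,0,-6],[-1,0,0,0,0,0,0]],
  ],
)

```text
clock: 51.28
tool_pos: [0.5913, 0.2878, 0.1028]
orientation: [-89.9, -0.0, 120.2]
force: [-2.7, -3.2, 4.0]
opening: 0.0082
```

```bash
python3 st.py
```

```text
('clock', np.float64(51.275)) ('tool_pos', array([0.591, 0.288, 0.103])) ('orientation', array([-8.99200e+01, -3.70000e-02,  1.20225e+02])) ('joint_pos', array([ 42.875,  23.071,  -8.724,  -0.063, -58.275, -12.617])) ('force', array([-2.658, -3.17 ,  3.963])) ('moment', array([-1.328,  1.137,  0.008])) ('opening', np.float64(0.008))
```

Emit:
step_arm(
  rows=[
    [[-1,0,0,0,0,0,-4],[-1,0,0,0,0,0,-4],[-1,0,0,0,0,0,-4],[-1,0,0,0,0,0,-4],[-1,0,0,0,0,0,-3],[-1,0,0,0,0,0,0]],
  ],
)

```text
clock: 52.02
tool_pos: [0.5912, 0.2878, 0.1027]
orientation: [-89.9, -0.0, 101.3]
force: [-4.2, -5.0, 3.2]
opening: 0.0082
```

```bash
python3 st.py
```

```text
('clock', np.float64(52.025)) ('tool_pos', array([0.591, 0.288, 0.103])) ('orientation', array([-8.99190e+01, -1.10000e-02,  1.01322e+02])) ('joint_pos', array([ 42.88 ,  23.061,  -8.748,  -0.061, -58.254, -31.526])) ('force', array([-4.186, -5.   ,  3.181])) ('moment', array([-1.479,  1.406,  0.061])) ('opening', np.float64(0.008))
```

Emit:
step_arm(
  rows=[
    [[-1,-0.04,-0.06,0,0,0,0],[-1,0,0,0,0,0,-4],[-1,0,0,0,0,0,-4],[-1,0,0,0,0,0,-4],[-1,0,0,0,0,0,0]],
  ],
)

```text
clock: 52.65
tool_pos: [0.5912, 0.2878, 0.1028]
orientation: [-90.0, -0.0, 89.3]
force: [-3.4, -3.0, 1.7]
opening: 0.0084
```

```bash
python3 st.py
```

```text
('clock', np.float64(52.65)) ('tool_pos', array([0.591, 0.288, 0.103])) ('orientation', array([-8.9973e+01, -4.9000e-02,  8.9299e+01])) ('joint_pos', array([ 42.881,  23.01 ,  -8.823,  -0.064, -58.153, -43.548])) ('force', array([-3.4  , -3.026,  1.742])) ('moment', array([-1.062,  1.375,  0.017])) ('opening', np.float64(0.008))
```

Emit:
step_arm(
  rows=[
    [[-1,0,0,0,0,0,-4],[-1,0,0,0,0,0,-4],[-1,0,0,0,0,0,-4],[-1,0,0,0,0,0,0]],
  ],
)

```text
clock: 53.15
tool_pos: [0.5911, 0.2878, 0.1028]
orientation: [-90.0, -0.0, 77.3]
force: [-4.3, -2.9, 2.8]
opening: 0.0087
```

```bash
python3 st.py
```

```text
('clock', np.float64(53.15)) ('tool_pos', array([0.591, 0.288, 0.103])) ('orientation', array([-8.9967e+01, -4.5000e-02,  7.7334e+01])) ('joint_pos', array([ 42.889,  23.002,  -8.839,  -0.062, -58.141, -55.522])) ('force', array([-4.334, -2.929,  2.753])) ('moment', array([-1.003,  1.686,  0.002])) ('opening', np.float64(0.009))
```

Emit:
step_arm(
  rows=[
    [[-1,0,0,0,0,0,-4],[-1,0,0,0,0,0,-4],[-1,0,0,0,0,0,0]],
  ],
)

```text
clock: 53.52
tool_pos: [0.591, 0.2878, 0.1028]
orientation: [-90.0, -0.0, 69.3]
force: [-3.9, -1.9, 3.1]
opening: 0.0084
```

```bash
python3 st.py
```

```text
('clock', np.float64(53.525)) ('tool_pos', array([0.591, 0.288, 0.103])) ('orientation', array([-8.9965e+01, -3.5000e-02,  6.9333e+01])) ('joint_pos', array([ 4.2895e+01,  2.2999e+01, -8.8490e+00, -5.5000e-02, -5.8136e+01,
       -6.3532e+01])) ('force', array([-3.875, -1.926,  3.105])) ('moment', array([-0.92 ,  1.733,  0.027])) ('opening', np.float64(0.008))
```

Emit:
step_arm(
  rows=[
    [[-1,0,0,0,0,0,-4],[-1,0,0,0,0,0,-4],[-1,0,0,0,0,0,0]],
  ],
)

```text
clock: 53.9
tool_pos: [0.591, 0.2878, 0.1028]
orientation: [-90.0, -0.0, 61.3]
force: [-5.2, -2.3, 2.6]
opening: 0.0082
```

```bash
python3 st.py
```

```text
('clock', np.float64(53.9)) ('tool_pos', array([0.591, 0.288, 0.103])) ('orientation', array([-8.9967e+01, -3.3000e-02,  6.1334e+01])) ('joint_pos', array([ 4.2902e+01,  2.2993e+01, -8.8590e+00, -4.9000e-02, -5.8127e+01,
       -7.1542e+01])) ('force', array([-5.223, -2.289,  2.598])) ('moment', array([-0.884,  1.759,  0.046])) ('opening', np.float64(0.008))
```

Emit:
step_arm(
  rows=[
    [[-1,0,0,0,0,0,-3],[-1,0,0,0,0,0,0]],
  ],
)

```text
clock: 54.15
tool_pos: [0.591, 0.2878, 0.1028]
orientation: [-90.0, -0.0, 58.3]
force: [-3.7, -3.6, 3.8]
opening: 0.0081
```

```bash
python3 st.py
```

```text
('clock', np.float64(54.15)) ('tool_pos', array([0.591, 0.288, 0.103])) ('orientation', array([-8.9963e+01, -3.2000e-02,  5.8348e+01])) ('joint_pos', array([ 4.2902e+01,  2.2990e+01, -8.8640e+00, -5.1000e-02, -5.8125e+01,
       -7.4527e+01])) ('force', array([-3.688, -3.63 ,  3.838])) ('moment', array([-0.908,  1.83 ,  0.079])) ('opening', np.float64(0.008))
```

Emit:
step_arm(
  rows=[
    [[-1,0,0,0,0,0,-3],[-1,0,0,0,0,0,0]],
  ],
)

```text
clock: 54.4
tool_pos: [0.591, 0.2878, 0.1028]
orientation: [-90.0, -0.0, 55.4]
force: [-5.3, -2.5, 3.4]
opening: 0.0082
```

```bash
python3 st.py
```

```text
('clock', np.float64(54.4)) ('tool_pos', array([0.591, 0.288, 0.103])) ('orientation', array([-8.9972e+01, -3.0000e-02,  5.5367e+01])) ('joint_pos', array([ 4.2908e+01,  2.2989e+01, -8.8650e+00, -3.9000e-02, -5.8122e+01,
       -7.7520e+01])) ('force', array([-5.34 , -2.512,  3.441])) ('moment', array([-0.851,  1.802,  0.225])) ('opening', np.float64(0.008))
```

Emit:
step_arm(
  rows=[
    [[-1,0,0,0,0,0,-3],[-1,0,0,0,0,0,0]],
  ],
)

```text
clock: 54.65
tool_pos: [0.591, 0.2878, 0.1028]
orientation: [-90.0, -0.0, 52.4]
force: [-4.5, -3.0, 3.1]
opening: 0.0086
```

```bash
python3 st.py
```

```text
('clock', np.float64(54.65)) ('tool_pos', array([0.591, 0.288, 0.103])) ('orientation', array([-8.9977e+01, -2.4000e-02,  5.2396e+01])) ('joint_pos', array([ 4.2914e+01,  2.2991e+01, -8.8710e+00, -3.1000e-02, -5.8118e+01,
       -8.0502e+01])) ('force', array([-4.488, -2.965,  3.061])) ('moment', array([-0.932,  1.801,  0.466])) ('opening', np.float64(0.009))
```

Emit:
step_arm(
  rows=[
    [[-1,0,0,0,0,0,-3],[-1,0,0,0,0,0,0],[-1,0,0,0,0,0,0]],
  ],
)

```text
clock: 55.02
tool_pos: [0.591, 0.2878, 0.1028]
orientation: [-90.0, -0.0, 49.5]
force: [-4.8, -3.0, 3.2]
opening: 0.0092
```

```bash
python3 st.py
```

```text
('clock', np.float64(55.025)) ('tool_pos', array([0.591, 0.288, 0.103])) ('orientation', array([-8.9984e+01, -1.8000e-02,  4.9451e+01])) ('joint_pos', array([ 4.2919e+01,  2.2991e+01, -8.8740e+00, -2.2000e-02, -5.8119e+01,
       -8.3457e+01])) ('force', array([-4.844, -2.982,  3.205])) ('moment', array([-0.951,  1.776,  0.645])) ('opening', np.float64(0.009))
```

The moment rose to 0.65 N·m against a spring of at most 0.10, with onset at about 284° of turn. That matches 5.2 rad less the key's starting angle, so the key is at its hard stop. I'll release it and go to the lever.

Emit:
step_arm(
  rows=[
    [[1,0,0,0,0,0,0],[1,0,0,0,0,0,0],[1,0,0,0,0,0,0],[1,0,0,5,0,0,0],[1,0,0,6,0,0,0],[1,0,0,6,0,0,0],[-1,0,0,0,0,0,-9],[-1,0,0,0,0,0,-9],[-1,0,0,0,0,0,-9],[-1,0,0,0,0,0,-9],[-1,0,0,0,0,0,-9],[-1,0,0,0,0,0,-9]],
  ],
)

```text
clock: 56.52
tool_pos: [0.5916, 0.288, 0.2729]
orientation: [-90.0, -0.1, -5.1]
force: [-0.4, 0.5, 0.2]
opening: 0.0147
```

Emit:
step_arm(
  rows=[
    [[-1,-5.4,0.5,0,0,0,0],[-1,-5.4,0.5,0,0,0,0],[-1,-5.4,0.5,0,0,0,0],[-1,-5.4,0,0,0,0,0],[-1,0,0,0,0,0,0],[-1,0,0,0,0,0,0]],
  ],
)

```text
clock: 57.28
tool_pos: [0.3756, 0.3034, 0.2734]
orientation: [-89.9, -0.1, -4.7]
force: [0.4, 0.1, -0.4]
opening: 0.0004
```

```bash
python3 st.py; python3 look.py 7; python3 - <<'E'
import cv2,numpy as np
a=cv2.imread("pics/scene_7.png")[130:250,230:410]; b=cv2.imread("pics/side_7.png")[170:290,180:360]
cv2.imwrite("pics/k7.png",cv2.resize(np.hstack([a,b]),(800,267),interpolation=cv2.INTER_CUBIC))
E
```

```text
('clock', np.float64(57.275)) ('tool_pos', array([0.376, 0.303, 0.273])) ('orientation', array([-89.909,  -0.106,  -4.74 ])) ('joint_pos', array([ 6.23940e+01, -5.05000e-01, -1.57780e+01,  6.50000e-02,
       -7.46030e+01, -1.57151e+02])) ('force', array([ 0.446,  0.053, -0.354])) ('moment', array([-0.01 , -0.035, -0.008])) ('opening', np.float64(0.0))
scene [279, 175, 33, 40, 479] [0.461 0.12 ] plate [0.485 0.11 ]
scene [254, 192, 18, 25, 236] [ 0.476 -0.   ] plate [ 0.5   -0.007]
side [250, 203, 35, 49, 624] [0.48  0.079] plate [0.47  0.106]
[0.3761 0.303  0.2728] [-90.   -0.1  -4.8] [  62.   -0.  -16.    0.  -75. -157.] 57.375
```

View pics/k7.png

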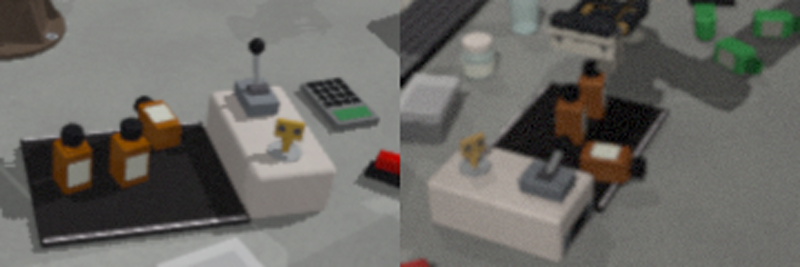

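The picture shows bottle B lying on its side near the plate's -x edge by the housing, at about (300,185) in the full scene, cap towards -x. A and C still stand, the key is wound and the lever is still off. The lever must wait. I'll measure B from the wrist.

Emit:
step_arm(
  rows=[
    [[1,2,-1.5,4,0,0,0],[1,3,-2.5,0,0,0,0],[1,3,-2.5,0,0,0,0],[1,3,-2.5,0,0,0,0],[1,3,-2.5,0,0,0,0],[1,2,-1.5,0,0,0,0],[1,0,0,0,0,0,0],[1,0,0,0,0,0,0]],
  ],
)

```text
clock: 58.38
tool_pos: [0.5357, 0.1725, 0.3122]
orientation: [-90.0, -0.0, -4.9]
force: [-0.6, -0.1, 0.2]
opening: 0.0748
```

```bash
cat > fb.py <<'E'
from h import *
o=ctrl.get_obs(); print(o['tool_pos'].round(4),o['orientation'].round(1),o['joint_pos'].round(0))
c=cam("wrist"); im=ctrl.snapshot("wrist"); cv2.imwrite("pics/w8.png",im); print("cam",(-c[4].T@c[5]).round(3))
hsv=cv2.cvtColor(im,cv2.COLOR_BGR2HSV); m=cv2.inRange(hsv,(4,120,30),(19,255,255)); m[222:]=0
for ct in cv2.findContours(m,0,1)[0]:
    if cv2.contourArea(ct)<200: continue
    for z in(.059,):
        W=np.array([onz(c,*p,z)[:2] for p in cv2.convexHull(ct)[:,0]],np.float32); r=cv2.minAreaRect(W)
        print("px",ct[:,0].min(0),ct[:,0].max(0),cv2.contourArea(ct),"z",z,np.round(r[0],4),np.round(r[1],4),round(r[2],1),np.round(cv2.boxPoints(r),3).tolist())
E
python3 fb.py
```

```text
[0.5357 0.1725 0.3122] [-90.   -0.   -4.9] [  38.    7.   -3.    0.  -80. -133.]
cam [0.467 0.178 0.497]
px [162 128] [212 173] 835.5 z 0.059 [0.5135 0.0822] [0.0472 0.0587] 10.5 [[0.48500001430511475, 0.10700000077486038], [0.4959999918937683, 0.04899999871850014], [0.5419999957084656, 0.057999998331069946], [0.531000018119812, 0.11500000208616257]]
px [ 93 128] [152 172] 1128.5 z 0.059 [ 0.5046 -0.002 ] [0.0468 0.0706] 9.7 [[0.47600001096725464, 0.028999999165534973], [0.4880000054836273, -0.04100000113248825], [0.5339999794960022, -0.032999999821186066], [0.5220000147819519, 0.03700000047683716]]
px [220  37] [264 107] 2247.5 z 0.059 [0.4244 0.1602] [0.0777 0.0446] 5.1 [[0.3840000033378601, 0.17900000512599945], [0.3880000114440918, 0.13500000536441803], [0.4650000035762787, 0.14100000262260437], [0.460999995470047, 0.1860000044107437]]
```

View pics/w8.png

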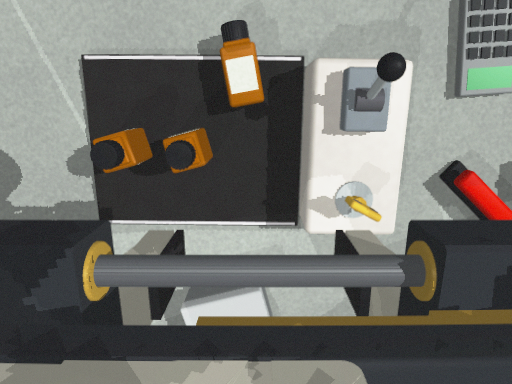

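B lies along heading about 185° with its body centre near (0.423,0.160) and the cap over the plate's -x edge. I'll check reach for the re-pick.

```bash
cat > rb.py <<'E'
from h import *; from kin import *
o=ctrl.get_obs(); q0=o['joint_pos']; b=185.1
bv=np.array([np.cos(np.radians(b)),np.sin(np.radians(b))])
for t in(0,10,15,20):
    R=Rphi(b+180,90-t-.001,False); a=R.as_matrix()[:,1]; g=np.array([*(np.array([.4225,.1602])+.010*bv),.042]); p=g+.019*a; s=p-.1*a
    qs,c1=ik(s,R,q0); qp,c2=ik(p,R,qs); l,c3=ik(p+[0,0,.2],R,qp)
    print(t,p.round(4),"standoff",s.round(4),R.as_euler('xyz',degrees=True).round(1),qs.round(0),qp.round(0),l.round(0),round(c1,5),round(c2,5),round(c3,5))
print("now",o['tool_pos'],o['orientation'])
E
python3 rb.py
```

```text
0 [0.4125 0.1593 0.023 ] standoff [0.4125 0.1593 0.123 ] [-90.   -0.    5.1] [  47.    2.  -34.    0.  -54. -132.] [  47.   10.  -41.    0.  -39. -132.] [  47.   -3.  -25.    0.  -68. -132.] 0.0 0.0 0.0
10 [0.4158 0.1596 0.0233] standoff [0.3985 0.1581 0.1218] [-90.  -10.    5.1] [  56.   -6.  -47.   11.  -43. -149.] [  53.    5.  -56.   19.  -23. -155.] [  54.  -10.  -35.    9.  -59. -143.] 0.0 0.0 0.0
15 [0.4174 0.1597 0.0236] standoff [0.3917 0.1574 0.1202] [-90.  -15.    5.1] [  61.  -10.  -55.   20.  -39. -161.] [  52.    4.  -58.   25.  -21. -160.] [  58.  -14.  -41.   15.  -55. -151.] 0.0 0.00166 0.0
20 [0.419  0.1599 0.0241] standoff [0.3849 0.1568 0.1181] [-90.  -20.    5.1] [  64.  -13.  -58.   25.  -38. -168.] [  52.    3.  -58.   27.  -21. -161.] [  62.  -17.  -47.   22.  -51. -159.] 0.00115 0.00875 0.0
now [0.53540756 0.17285115 0.31246085] [-9.00151698e+01 -2.46252028e-02 -4.84080614e+00]
```

With A and C standing, the old low approach for B is blocked. So I'll lift B off the plate with a vertical tool, lay it on the free desk spot where I first found it, and re-grip it at 30°. Then I'll place it at plate (75,80) from heading 130, which clears A, C, the jar and the box.

Emit:
step_arm(
  rows=[
    [[0.5,-3,-0.3,0,0,0,2.5],[0.5,-3,-0.3,0,0,0,2.5],[0.5,-3,-0.3,0,0,0,2.5],[0.5,-3.1,-0.4,0,0,0,2.4],[0.5,0,0,-6,0,0,0],[0.5,0,0,-6,0,0,0],[0.5,0,0,-6,0,0,0],[0.5,0,0,0,0,0,0],[0.5,0,0,0,0,0,0]],
  ],
)

```text
clock: 59.55
tool_pos: [0.4156, 0.161, 0.135]
orientation: [-89.9, -0.2, 5.2]
force: [-0.3, 0.5, 0.7]
opening: 0.0662
```

```bash
python3 st.py; sed 's/z in(.059,)/z in(.059,)/; s/w8/w9/' fb.py > fb2.py; python3 fb2.py
```

```text
('clock', np.float64(59.55)) ('tool_pos', array([0.416, 0.161, 0.135])) ('orientation', array([-89.948,  -0.192,   5.163])) ('joint_pos', array([ 4.67560e+01,  1.61300e+00, -3.25550e+01,  1.07000e-01,
       -5.56530e+01, -1.31653e+02])) ('force', array([-0.318,  0.542,  0.723])) ('moment', array([ 0.027, -0.04 , -0.001])) ('opening', np.float64(0.066))
[0.4156 0.161  0.135 ] [-89.9  -0.2   5.2] [  47.    2.  -33.    0.  -56. -132.]
cam [0.346 0.155 0.32 ]
px [229 155] [284 221] 1784.0 z 0.059 [0.4095 0.1586] [0.0537 0.0441] 5.2 [[0.38100001215934753, 0.17800000309944153], [0.38499999046325684, 0.1340000033378601], [0.43799999356269836, 0.13899999856948853], [0.4339999854564667, 0.18299999833106995]]
```

Emit:
step_arm(
  rows=[
    [[0.5,-0.4,-0.2,-4,0,0,0],[0.5,0,0,-4,0,0,0],[0.5,0,0,-2,0,0,0],[0.5,0,0,-1,0,0,0],[0.5,0,0,0,0,0,0],[-1,0,0,0,0,0,0],[-1,0,0,0,0,0,0],[-1,0,0,0,0,0,0],[-1,0,0,0,0,0,0],[-1,0,0,0,0,0,0],[-1,0,0,0,0,0,0]],
  ],
)

```text
clock: 60.98
tool_pos: [0.4108, 0.1582, 0.0234]
orientation: [-90.0, -0.1, 5.1]
force: [-1.9, 0.8, 6.7]
opening: 0.0435
```

Emit:
step_arm(
  rows=[
    [[-1,0,0,3,0,0,0],[-1,0,0,6,0,0,0],[-1,0,0,6,0,0,0],[-1,0,0,6,0,0,0],[-1,2,-4,0,0,0,10.4],[-1,2,-4,0,0,0,10.4],[-1,2,-4,0,0,0,10.4],[-1,2,-4,0,0,0,10.4],[-1,2,-4,0,0,0,10.4],[-1,2,-4,0,0,0,10.4],[-1,2,-4,0,0,0,10.4],[-1,2,-4,0,0,0,10.4]],
  ],
)

```text
clock: 62.48
tool_pos: [0.5671, -0.1557, 0.2324]
orientation: [-89.9, -0.1, 86.7]
force: [0.5, 0.6, -1.2]
opening: 0.0434
```

Emit:
step_arm(
  rows=[
    [[-1,1.5,-4,0,0,0,0],[-1,0.5,-1,-4,0,0,0],[-1,0,0,-6,0,0,0],[-1,0,0,-6,0,0,0],[-1,0,0,0,0,0,0],[-1,0,0,0,0,0,0]],
  ],
)

```text
clock: 63.22
tool_pos: [0.5884, -0.2047, 0.0749]
orientation: [-90.1, -0.0, 86.4]
force: [0.6, -0.1, 0.2]
opening: 0.0434
```

Emit:
step_arm(
  rows=[
    [[-1,0,0,-4,0,0,0],[-1,0,0,-2,0,0,0],[-1,0,0,-0.3,0,0,0],[-1,0,0,0,0,0,0],[-1,0,0,0,0,0,0]],
  ],
)

```text
clock: 63.85
tool_pos: [0.5884, -0.2045, 0.0119]
orientation: [-90.2, -0.0, 86.4]
force: [0.1, 0.7, -1.3]
opening: 0.0436
```

Emit:
step_arm(
  rows=[
    [[-1,0,0,-0.2,0,0,0],[-1,0,0,0,0,0,0],[-1,0,0,0,0,0,0]],
  ],
)

```text
clock: 64.22
tool_pos: [0.5875, -0.2044, 0.0085]
orientation: [-90.1, -0.0, 86.4]
force: [0.0, 0.9, 3.9]
opening: 0.0432
```

Emit:
step_arm(
  rows=[
    [[1,0,0,0,0,0,0],[1,0,0,0,0,0,0],[1,0,0,0,0,0,0],[1,0,0,0,0,0,0],[1,0,0,3,0,0,0],[1,0,-0.5,1,9.98,-0.63,0],[1,0,-0.5,0,9.98,-0.63,0],[1,0,-0.5,0,9.98,-0.63,0],[1,0,0,0,0,0,0],[1,0,0,0,0,0,0]],
  ],
)

```text
clock: 65.47
tool_pos: [0.5865, -0.2201, 0.0471]
orientation: [-89.9, -30.0, 86.2]
force: [-0.3, -0.3, -0.1]
opening: 0.0878
```

```bash
python3 st.py; python3 fb2.py
```

```text
('clock', np.float64(65.475)) ('tool_pos', array([ 0.587, -0.22 ,  0.047])) ('orientation', array([-89.882, -30.019,  86.203])) ('joint_pos', array([-22.78 ,  33.288,   4.782, -29.368, -74.424,  30.319])) ('force', array([-0.321, -0.306, -0.063])) ('moment', array([-1.584,  0.254,  0.016])) ('opening', np.float64(0.088))
[ 0.5865 -0.2201  0.0471] [-89.9 -30.   86.2] [-23.  33.   5. -29. -74.  30.]
cam [ 0.576 -0.371  0.173]
px [223 175] [295 221] 1618.0 z 0.059 [ 0.5831 -0.256 ] [0.0312 0.0368] 86.2 [[0.5640000104904175, -0.27000001072883606], [0.6000000238418579, -0.27300000190734863], [0.6029999852180481, -0.24199999868869781], [0.5659999847412109, -0.23899999260902405]]
```

Emit:
step_arm(
  rows=[
    [[1,0.1,1,-2,0,0,0],[1,0,0.95,-1.7,0,0,0],[1,0,0,0,0,0,0],[1,0,0,0,0,0,0],[-1,0,0,0,0,0,0],[-1,0,0,0,0,0,0],[-1,0,0,0,0,0,0],[-1,0,0,0,0,0,0],[-1,0,0,0,0,0,0],[-1,0,0,0,0,0,0]],
  ],
)

```text
clock: 66.78
tool_pos: [0.5879, -0.1999, 0.0109]
orientation: [-90.0, -30.1, 86.3]
force: [-0.8, 0.3, 0.6]
opening: 0.044
```

```bash
cat > pb2.py <<'E'
from h import *; from kin import *
d,bt=bottle_in_tool(np.array([.587,-.2005,.0095]),[-89.9,-30,86.2],(.5871,-.2104),-93.8)
o=ctrl.get_obs(); R0=Ro.from_euler('xyz',o['orientation'],degrees=True)
p,R=target(d,bt,130,True,plate(.075,.08),.015)
print("target",p.round(4),R.as_euler('xyz',degrees=True).round(1),"now",o['tool_pos'].round(4),o['orientation'].round(1),"delta cm",((p-o['tool_pos'])*100).round(2),"open",o['opening'].round(4),o['force'].round(1),o['joint_pos'].round(0))
print("rest rot", np.degrees((R*R0.inv()).as_rotvec()).round(1),"jaw",R0.as_matrix()[:,2].round(3), [x.round(1) for x in ik(p,R,[5,40,0,-45,-100,-135])])
E
python3 pb2.py
```

```text
Traceback (most recent call last):
  File "pb2.py", line 5, in <module>
    print("target",p.round(4),R.as_euler('xyz',degrees=True).round(1),"now",o['tool_pos'].round(4),o['orientation'].round(1),"delta cm",((p-o['tool_pos'])*100).round(2),"open",o['opening'].round(4),o['force'].round(1),o['joint_pos'].round(0))
                                                                                                                                                                                ^^^^^^^^^^^^^^^^^^
AttributeError: 'float' object has no attribute 'round'
```

Emit:
step_arm(
  rows=[
    [[-1,0,0,2,0,0,0],[-1,0,0,5,0,0,0],[-1,0,0,5,-7.5,0.48,0],[-1,0,0,5,-7.5,0.48,0],[-1,0,0,4,-7.5,0.48,0],[-1,0,0,3,-7.5,0.48,0],[-1,-0.2,1.2,0,0,0,-10.4],[-1,-0.2,1.2,0,0,0,-10.4],[-1,-0.2,1.2,0,0,0,-10.4],[-1,-0.2,1.2,0,0,0,-10.4],[-1,-0.2,1.2,0,0,0,-10.4],[-1,-0.2,1.2,0,0,0,-10.4]],
  ],
)

```text
clock: 68.28
tool_pos: [0.5756, -0.1275, 0.2523]
orientation: [-90.0, -0.1, 23.6]
force: [0.1, 0.6, -1.9]
opening: 0.0437
```

Emit:
step_arm(
  rows=[
    [[-1,-0.2,1.2,0,0,0,-10.4],[-1,-0.2,1.2,0,0,0,-10.4],[-1,-0.2,1.2,0,0,0,-10.4],[-1,-0.2,1.2,0,0,0,-10.4],[-1,-0.2,1.2,0,0,0,-10.4],[-1,-0.2,1.2,0,0,0,-10.4],[-1,-0.2,1.2,0,0,0,-10.4],[-1,0,0,0,0,0,0]],
  ],
)

```text
clock: 69.28
tool_pos: [0.5617, -0.0433, 0.2522]
orientation: [-89.9, -0.0, -48.8]
force: [0.1, -0.9, -1.2]
opening: 0.0435
```

```bash
sed -i "s/o\['opening'\].round(4)/o['opening']/; s/\[.587,-.2005,.0095\]/[.588,-.200,.0105]/" pb2.py; python3 pb2.py
```

```text
target [0.5852 0.1646 0.0546] [-90.  60. -50.] now [ 0.5617 -0.0433  0.2522] [-89.9  -0.  -48.8] delta cm [  2.35  20.79 -19.76] open 0.04349836808830973 [ 0.1 -0.9 -1.2] [  15.    8.   -9.   -0.  -73. -154.]
rest rot [45.5 39.1 -1. ] jaw [0.753 0.658 0.002] [array([   2.3,   49.4,   22. ,  -44.9, -103.9, -136.3]), np.float64(0.0)]
```

Emit:
step_arm(
  rows=[
    [[-1,0,0,0,7.58,6.52,-0.17],[-1,0,0,0,7.58,6.52,-0.17],[-1,0,0,0,7.58,6.52,-0.17],[-1,0,0,0,7.58,6.52,-0.17],[-1,0,0,0,7.58,6.52,-0.17],[-1,0,0,0,7.58,6.52,-0.17],[-1,0.6,5.2,0,0,0,0],[-1,0.6,5.2,0,0,0,0],[-1,0.6,5.2,0,0,0,0],[-1,0.6,5.2,0,0,0,0],[-1,0,0,-5,0,0,0],[-1,0,0,0,0,0,0]],
  ],
)

```text
clock: 70.78
tool_pos: [0.5843, 0.1643, 0.1981]
orientation: [-90.6, 60.2, -50.3]
force: [-0.3, 0.0, -0.8]
opening: 0.0436
```

```bash
python3 pb2.py; python3 look.py 8
```

```text
target [0.5852 0.1646 0.0546] [-90.  60. -50.] now [0.5843 0.1643 0.1981] [-90.6  60.2 -50.3] delta cm [  0.09   0.02 -14.35] open 0.04362502452246095 [-0.3  0.  -0.8] [   2.   41.   27.  -48. -114. -146.]
rest rot [-0.  -0.4 -0.2] jaw [ 0.764  0.645 -0.005] [array([   2.3,   49.4,   22. ,  -44.9, -103.9, -136.3]), np.float64(0.0)]
scene [279, 190, 19, 25, 248] [0.487 0.086] plate [0.51  0.077]
scene [254, 193, 18, 25, 232] [ 0.478 -0.001] plate [ 0.502 -0.008]
side [249, 203, 23, 32, 384] [0.52  0.021] plate [0.509 0.05 ]
[0.5862 0.1632 0.2015] [-90.1  60.  -50. ] [   2.   41.   27.  -48. -114. -146.] 70.875
```

```bash
python3 - <<'E'
from h import *
im=cv2.imread("pics/side_8.png"); c=cam("side"); hsv=cv2.cvtColor(im,cv2.COLOR_BGR2HSV)
for z in(.15,.17,.19,.21,.22,.235,.245,.26): 
    u,v=proj(c,[.5926,.1557,z]).round().astype(int); print(z,u,v,hsv[v,u-8:u+9:4].tolist())
m=cv2.inRange(hsv,(3,90,20),(22,255,255)); _,_,st,ce=cv2.connectedComponentsWithStats(m)
for k in st[1:]:
    if k[4]>30: print(k.tolist())
E
```

```text
0.15 228 206 [[21, 16, 114], [16, 92, 116], [13, 49, 130], [12, 122, 107], [27, 18, 128]]
0.17 227 201 [[22, 25, 113], [15, 90, 99], [32, 20, 168], [30, 21, 171], [15, 41, 112]]
0.19 227 196 [[40, 18, 128], [11, 99, 106], [20, 35, 151], [22, 23, 164], [14, 49, 99]]
0.21 227 191 [[13, 32, 72], [10, 142, 115], [13, 145, 116], [11, 147, 116], [10, 35, 88]]
0.22 226 189 [[9, 26, 127], [10, 126, 113], [10, 122, 86], [11, 146, 110], [11, 49, 99]]
0.235 226 185 [[20, 19, 123], [23, 32, 63], [90, 5, 50], [30, 16, 47], [19, 25, 190]]
0.245 226 182 [[38, 12, 88], [43, 26, 68], [150, 5, 53], [10, 13, 59], [18, 26, 199]]
0.26 226 178 [[165, 10, 99], [30, 5, 93], [10, 18, 87], [18, 24, 130], [23, 17, 179]]
[213, 162, 14, 4, 36]
[220, 187, 15, 23, 145]
[249, 202, 25, 35, 483]
[208, 230, 10, 15, 87]
```

Side-view pixels match an upright bottle: amber with a label over rows 187-210 and a black cap above. Lowering.

Emit:
step_arm(
  rows=[
    [[-1,0,0,-5.5,0,0,0],[-1,0,0,-5,0,0,0],[-1,0,0,-2.7,0,0,0],[-1,0,0,-0.6,0,0,0],[-1,0,0,0,0,0,0],[-1,0,0,0,0,0,0]],
  ],
)

```text
clock: 71.62
tool_pos: [0.5873, 0.164, 0.0646]
orientation: [-89.9, 59.8, -49.8]
force: [-0.6, 0.7, -1.7]
opening: 0.0437
```

Emit:
step_arm(
  rows=[
    [[-1,0,0,-0.15,0,0,0],[-1,0,0,0,0,0,0],[-1,0,0,0,0,0,0]],
  ],
)

```text
clock: 72.0
tool_pos: [0.587, 0.164, 0.0635]
orientation: [-89.8, 59.9, -49.8]
force: [2.7, -0.4, 5.2]
opening: 0.0436
```

Emit:
step_arm(
  rows=[
    [[-1,0,0,-0.1,0,0,0],[-1,0,0,0,0,0,0],[-1,0,0,0,0,0,0]],
  ],
)

```text
clock: 72.38
tool_pos: [0.587, 0.164, 0.0634]
orientation: [-89.8, 59.9, -49.7]
force: [2.7, -1.3, 9.7]
opening: 0.0434
```

```bash
cat > ck.py <<'E'
from h import *
for n in("side","scene"):
    c=cam(n); im=ctrl.snapshot(n); cv2.imwrite(f"pics/{n}_9.png",im); hsv=cv2.cvtColor(im,cv2.COLOR_BGR2HSV)
    for z in(.015,.03,.05,.087,.1,.115): print(n,z,proj(c,[.5926,.1557,z]).round(1))
    m=cv2.inRange(hsv,(3,90,20),(22,255,255)); N,l,st,ce=cv2.connectedComponentsWithStats(m)
    for i,k in enumerate(st[1:],1):
        if k[4]>30 and k[1]>120:
            ys,xs=np.where(l==i); cols=[(int(np.median(xs[ys==y])),int(y)) for y in(ys.min()+2,ys.max()-2)]; print(k.tolist(),cols)
E
python3 ck.py; python3 st.py
```

```text
side 0.015 [229.5 237.5]
side 0.03 [229.3 234.2]
side 0.05 [229.  229.7]
side 0.087 [228.5 221.2]
side 0.1 [228.3 218.1]
side 0.115 [228.1 214.6]
[249, 202, 25, 34, 475] [(266, 204), (259, 233)]
[222, 219, 16, 17, 124] [(227, 221), (223, 233)]
[207, 230, 11, 15, 89] [(213, 232), (213, 242)]
scene 0.015 [317.1 220.6]
scene 0.03 [317.6 217.1]
scene 0.05 [318.2 212.2]
scene 0.087 [319.4 203.1]
scene 0.1 [319.8 199.8]
scene 0.115 [320.3 195.9]
[357, 189, 9, 9, 37] [(362, 191), (358, 195)]
('clock', np.float64(72.475)) ('tool_pos', array([0.587, 0.164, 0.063])) ('orientation', array([-89.759,  59.911, -49.7  ])) ('joint_pos', array([   2.22 ,   48.88 ,   22.402,  -44.935, -104.548, -136.804])) ('force', array([ 2.555, -1.218, 10.703])) ('moment', array([-0.122, -0.103, -0.41 ])) ('opening', np.float64(0.044))
```

```bash
python3 - <<'E'
from h import *
for n,cols in(("side",(224,228,232)),("scene",(318,320))):
    im=cv2.imread(f"pics/{n}_9.png"); hsv=cv2.cvtColor(im,cv2.COLOR_BGR2HSV)
    for u in cols: print(n,u,[(v,*hsv[v,u].tolist()) for v in (range(205,242) if n=="side" else range(186,226))])
E
```

```text
side 224 [(205, 30, 15, 83), (206, 53, 12, 85), (207, 50, 9, 84), (208, 120, 7, 76), (209, 10, 9, 82), (210, 25, 19, 81), (211, 30, 21, 85), (212, 20, 9, 86), (213, 40, 10, 79), (214, 0, 10, 74), (215, 90, 9, 59), (216, 10, 16, 48), (217, 30, 6, 45), (218, 6, 27, 48), (219, 16, 99, 59), (220, 9, 109, 63), (221, 13, 146, 70), (222, 11, 161, 95), (223, 13, 157, 115), (224, 11, 177, 115), (225, 13, 173, 112), (226, 12, 162, 107), (227, 11, 154, 101), (228, 12, 172, 92), (229, 13, 169, 86), (230, 11, 136, 94), (231, 13, 151, 93), (232, 12, 143, 91), (233, 10, 142, 88), (234, 11, 167, 78), (235, 13, 154, 78), (236, 9, 64, 103), (237, 9, 34, 141), (238, 18, 21, 161), (239, 12, 20, 168), (240, 13, 22, 166), (241, 11, 24, 169)]
side 228 [(205, 18, 36, 85), (206, 17, 44, 93), (207, 19, 59, 90), (208, 16, 50, 76), (209, 38, 15, 70), (210, 30, 6, 79), (211, 38, 12, 84), (212, 15, 6, 83), (213, 0, 4, 61), (214, 50, 16, 48), (215, 60, 9, 28), (216, 162, 41, 31), (217, 105, 15, 34), (218, 120, 26, 30), (219, 18, 44, 29), (220, 50, 45, 17), (221, 150, 77, 30), (222, 5, 121, 63), (223, 13, 176, 100)
[... 1971 characters left out ...]
 67, 65), (190, 14, 73, 66), (191, 9, 72, 67), (192, 13, 79, 68), (193, 12, 73, 70), (194, 14, 65, 67), (195, 10, 71, 65), (196, 13, 63, 65), (197, 10, 58, 66), (198, 11, 69, 63), (199, 13, 76, 64), (200, 13, 73, 63), (201, 17, 72, 64), (202, 15, 72, 64), (203, 12, 70, 62), (204, 12, 73, 63), (205, 13, 67, 61), (206, 13, 74, 62), (207, 16, 75, 58), (208, 11, 71, 61), (209, 8, 61, 63), (210, 13, 63, 57), (211, 13, 61, 59), (212, 13, 50, 72), (213, 18, 38, 81), (214, 6, 20, 63), (215, 120, 6, 42), (216, 115, 39, 39), (217, 108, 35, 36), (218, 110, 21, 36), (219, 109, 64, 32), (220, 126, 34, 37), (221, 107, 50, 36), (222, 107, 66, 35), (223, 114, 33, 39), (224, 120, 55, 42), (225, 113, 52, 39)]
```

Cap top at row 214 and shoulder at row 221-222 match a bottle standing on the plate (214.6 and 221.2 predicted). It has only slid about 9 mm along its axis in the grip. Releasing and backing off.

Emit:
step_arm(
  rows=[
    [[-1,0,0,0.2,0,0,0],[0.4,0,0,0,0,0,0],[0.4,0,0,0,0,0,0],[0.4,0,0,0,0,0,0],[0.4,0,0,0,0,0,0],[0.4,1.1,-1.3,1,0,0,0],[0.4,2.2,-2.6,2,0,0,0],[0.4,2.2,-2.6,2,0,0,0],[0.4,2.2,-2.6,2,0,0,0],[0.4,0,0,6,0,0,0],[0.4,0,0,6,0,0,0],[0.4,-1,0,4,0,0,0]],
  ],
)

```text
clock: 73.97
tool_pos: [0.6534, 0.0727, 0.295]
orientation: [-90.0, 59.9, -49.9]
force: [0.1, -0.8, -0.4]
opening: 0.0615
```

```bash
python3 st.py; python3 look.py 10; sed 's/_9/_10b/' ck.py | python3 -
```

```text
('clock', np.float64(73.975)) ('tool_pos', array([0.653, 0.073, 0.295])) ('orientation', array([-89.959,  59.851, -49.916])) ('joint_pos', array([  -5.051,   44.553,   47.331,  -52.294, -129.495, -156.019])) ('force', array([ 0.099, -0.819, -0.424])) ('moment', array([-2.277, -1.836, -0.075])) ('opening', np.float64(0.061))
scene [279, 190, 19, 25, 249] [0.486 0.086] plate [0.51  0.077]
scene [254, 192, 18, 25, 238] [ 0.477 -0.   ] plate [ 0.501 -0.007]
scene [309, 201, 20, 26, 259] [0.571 0.173] plate [0.592 0.162]
side [250, 203, 22, 33, 385] [0.519 0.021] plate [0.509 0.05 ]
side [223, 221, 14, 15, 87] [0.619 0.103] plate [0.606 0.129]
[0.6535 0.0723 0.2985] [-89.4  59.5 -49.4] [  -5.   44.   47.  -52. -129. -156.] 74.075
side 0.015 [229.5 237.5]
side 0.03 [229.3 234.2]
side 0.05 [229.  229.7]
side 0.087 [228.5 221.2]
side 0.1 [228.3 218.1]
side 0.115 [228.1 214.6]
[203, 125, 14, 4, 37] [(208, 127), (210, 126)]
[205, 130, 16, 5, 55] [(213, 132), (213, 132)]
[248, 202, 25, 35, 482] [(266, 204), (259, 234)]
[222, 220, 16, 16, 131] [(228, 222), (224, 233)]
[207, 230, 11, 15, 91] [(212, 232), (213, 242)]
scene 0.015 [317.1 220.6]
scene 0.03 [317.6 217.1]
scene 0.05 [318.2 212.2]
scene 0.087 [319.4 203.1]
scene 0.1 [319.8 199.8]
scene 0.115 [320.3 195.9]
[354, 183, 13, 15, 111] [(360, 185), (358, 195)]
[279, 189, 19, 26, 302] [(284, 191), (287, 212)]
[253, 192, 19, 26, 296] [(257, 194), (262, 215)]
[308, 200, 22, 28, 312] [(324, 202), (318, 225)]
```

All three bottles stand on the plate again. Now the lever.

Emit:
step_arm(
  rows=[
    [[-1,0,0,0,-7.64,-6.45,0],[-1,0,0,0,-7.64,-6.45,0],[-1,0,0,0,-7.64,-6.45,0],[-1,0,0,0,-7.64,-6.45,0],[-1,0,0,0,-7.64,-6.45,0],[-1,0,0,0,-7.64,-6.45,0],[-1,-2.7,2.2,0,0,0,9],[-1,-2.7,2.2,0,0,0,9],[-1,-2.7,2.2,0,0,0,9],[-1,-2.7,2.2,0,0,0,9],[-1,-2.7,2.2,0,0,0,9],[-1,-2.7,2.2,0,0,0,0]],
  ],
)

```text
clock: 75.68
tool_pos: [0.4896, 0.2055, 0.2906]
orientation: [-90.1, 0.1, -4.8]
force: [-0.1, 0.7, 0.5]
opening: 0.0008
```

Emit:
step_arm(
  rows=[
    [[-1,-2.7,2.2,0,0,0,0],[-1,-2.7,2.2,0,0,0,0],[-1,-2.7,2.2,0,0,0,0],[-1,-2.7,2.2,0,0,0,0],[-1,-1.3,1.2,0,0,0,0],[-1,0,0,0,0,0,0],[-1,0,0,0,0,0,0]],
  ],
)

```text
clock: 76.55
tool_pos: [0.37, 0.3048, 0.2915]
orientation: [-90.0, 0.0, -4.9]
force: [0.7, -0.4, 0.0]
opening: 0.0002
```

```bash
python3 st.py; python3 look.py 11
```

```text
('clock', np.float64(76.55)) ('tool_pos', array([0.37 , 0.305, 0.292])) ('orientation', array([-9.0037e+01,  3.9000e-02, -4.9420e+00])) ('joint_pos', array([ 6.30440e+01, -1.15700e+00, -1.40750e+01, -2.30000e-02,
       -7.71310e+01, -1.57981e+02])) ('force', array([ 0.731, -0.359,  0.014])) ('moment', array([-0.026,  0.008, -0.024])) ('opening', np.float64(0.0))
scene [279, 190, 19, 25, 250] [0.485 0.086] plate [0.509 0.078]
scene [254, 192, 18, 25, 237] [ 0.476 -0.   ] plate [ 0.5   -0.007]
scene [309, 201, 20, 26, 253] [0.571 0.173] plate [0.592 0.162]
side [250, 203, 22, 32, 380] [0.519 0.021] plate [0.509 0.05 ]
side [223, 221, 14, 13, 83] [0.62  0.101] plate [0.607 0.128]
[0.3703 0.3046 0.2918] [-90.   0.  -5.] [  63.   -1.  -14.   -0.  -77. -158.] 76.65
```

Emit:
step_arm(
  rows=[
    [[-1,0,0,-5,0,0,0],[-1,0,0,-5,0,0,0],[-1,0,0,-4.2,0,0,0],[-1,0,0,0,0,0,0],[-1,2,-0.2,0,0,0,0],[-1,2,-0.2,0,0,0,0],[-1,1.5,-0.15,0,0,0,0],[-1,1.5,-0.15,0,0,0,0],[-1,1.5,-0.15,0,0,0,0],[-1,1,-0.1,0,0,0,0],[-1,0,0,0,0,0,0]],
  ],
)

```text
clock: 78.03
tool_pos: [0.4702, 0.2962, 0.1568]
orientation: [-89.7, -0.5, -4.9]
force: [1.4, -8.3, 28.0]
opening: 0.0004
```

```bash
python3 st.py
```

```text
('clock', np.float64(78.025)) ('tool_pos', array([0.47 , 0.296, 0.157])) ('orientation', array([-89.721,  -0.531,  -4.91 ])) ('joint_pos', array([  52.631,   10.863,  -18.714,    0.345,  -59.902, -147.711])) ('force', array([ 1.38 , -8.292, 27.968])) ('moment', array([-2.857, -0.799, -0.059])) ('opening', np.float64(0.0))
```

Emit:
step_arm(
  rows=[
    [[-1,0,0,0.7,0,0,0],[-1,0,0,0,0,0,0]],
  ],
)

```text
clock: 78.28
tool_pos: [0.4655, 0.2959, 0.1584]
orientation: [-89.9, -0.0, -5.0]
force: [-0.8, -0.0, -1.4]
opening: 0.0002
```

```bash
python3 st.py; python3 look.py 12; python3 - <<'E'
from h import *
for n in("scene","side"):
    c=cam(n); im=cv2.imread(f"pics/{n}_12.png"); g=im.max(2)
    for nm,P in(("off",[.440,.302,.163]),("up",[.4695,.2988,.172]),("on",[.503,.2958,.163]),("tip",ctrl.get_obs()['tool_pos'])): print(n,nm,proj(c,P).round(1))
    u,v=proj(c,[.4695,.2988,.165]).round().astype(int)
    print(np.array2string(g[v-16:v+22:2,u-24:u+26:2],max_line_width=200))
E
```

```text
('clock', np.float64(78.275)) ('tool_pos', array([0.466, 0.296, 0.158])) ('orientation', array([-8.9856e+01, -4.8000e-02, -4.9940e+00])) ('joint_pos', array([ 5.27580e+01,  1.07000e+01, -1.85260e+01, -4.10000e-02,
       -6.06270e+01, -1.47731e+02])) ('force', array([-0.778, -0.043, -1.421])) ('moment', array([-0.022,  0.02 ,  0.038])) ('opening', np.float64(0.0))
scene [279, 190, 19, 25, 245] [0.486 0.086] plate [0.51  0.078]
scene [254, 192, 18, 25, 238] [ 0.476 -0.   ] plate [ 0.5   -0.007]
scene [309, 201, 20, 26, 256] [0.571 0.173] plate [0.592 0.162]
side [250, 202, 22, 33, 376] [0.516 0.025] plate [0.505 0.054]
side [223, 223, 13, 12, 57] [0.621 0.111] plate [0.608 0.138]
[0.4654 0.2958 0.1577] [-89.9  -0.   -5. ] [  53.   11.  -19.   -0.  -61. -148.] 78.375
scene off [344.7 150.8]
scene up [348.2 153. ]
scene on [351.5 160.7]
scene tip [346.2 156.2]
[[146 145 132 134 143 145 144 145 144 125 109 115 112  52  98 116 128 134 133 132 131 130 133 132 133]
 [145 145 146 147 144 144 144 145 145 129 117 115 110  48 111 115 129 132 131 130 131 131 132 132 132]
 [143 144 144 144 144 14
[... 3075 characters left out ...]
 148 122 100  52  24  19  68 107  53  20  20   3  12  10  17  18  14  29  24  23]
 [197 192 187 174 167 167 168 160 154 118  71  73 110  64   4  12  21  28  18  28  24  22  24  16  25]
 [170 192 179 169 171 168 170 168 163 121 105  99 114  76  41  33  23  15  19  20  25  38  25  17  22]
 [169 188 173 171 172 168 168 166 124 103  98  89 111  84  67  84  97  73  54  41  32  16  24  29  28]
 [163 172 168 173 170 170 169 132  99 103  91  68  72  69  55  89 102 106  97 132 122 103  55  21  24]
 [153 165 177 175 175 172 148 107 101 103  80  59  58  54  73  96 104 102  87 119 167 167 142  59  28]
 [161 168 172 173 177 170 123  97 101 108  99  88  80  76  94  99 104  88  65 130 169 158 134  62  19]]
```

```bash
cat > ball.py <<'E'
from h import *
def f(n,im,c):
    u,v=proj(c,[.4715,.2988,.165]).round().astype(int); x0,y0=u-18,v-14
    m=(im.max(2)[y0:v+14,x0:u+18]<62).astype(np.uint8)
    N,l,st,ce=cv2.connectedComponentsWithStats(m); return [(k.tolist(),(s+[x0,y0]).round(1)) for k,s in zip(st[1:],ce[1:]) if k[4]>8]
cs,cd=cam("scene"),cam("side"); s=ctrl.snapshot("scene"); d=ctrl.snapshot("side"); cv2.imwrite("pics/bs.png",s); cv2.imwrite("pics/bd.png",d)
r=f("scene",s,cs); print(r); print("side",f("side",d,cd))
H=np.array([.4695,.2988,.102])
A=np.array([.996,-.0898,0])
for t in np.arange(-.5,.51,.1):
    P=H+.07*(np.sin(t)*A+np.array([0,0,np.cos(t)])); print(round(t+.5,1),P.round(3),proj(cs,P).round(1),proj(cd,P).round(1))
E
python3 ball.py; python3 - <<'E'
import cv2,numpy as np
# initial and pre-push references
from h import *; import ball
E
```

```text
[([16, 0, 6, 17, 48], array([348.6, 151.6]))]
side [([9, 9, 27, 19, 293], array([249. , 236.1]))]
0.0 [0.436 0.302 0.163] [344.2 150.1] [255.1 234.4]
0.1 [0.442 0.301 0.166] [345.  150.3] [253.2 233.1]
0.2 [0.449 0.301 0.169] [345.8 150.6] [251.3 232. ]
0.3 [0.456 0.3   0.171] [346.6 151.2] [249.3 231. ]
0.4 [0.463 0.299 0.172] [347.4 152. ] [247.3 230.2]
0.5 [0.47  0.299 0.172] [348.2 153. ] [245.2 229.6]
0.6 [0.476 0.298 0.172] [348.9 154.2] [243.2 229.2]
0.7 [0.483 0.298 0.171] [349.7 155.6] [241.2 228.9]
0.8 [0.49  0.297 0.169] [350.3 157.1] [239.3 228.9]
0.9 [0.497 0.296 0.166] [351.  158.8] [237.4 229. ]
1.0 [0.503 0.296 0.163] [351.6 160.6] [235.7 229.4]
[([16, 0, 6, 17, 48], array([348.7, 151.6]))]
side [([9, 9, 27, 19, 294], array([249.1, 236.1]))]
0.0 [0.436 0.302 0.163] [344.2 150.1] [255.1 234.4]
0.1 [0.442 0.301 0.166] [345.  150.3] [253.2 233.1]
0.2 [0.449 0.301 0.169] [345.8 150.6] [251.3 232. ]
0.3 [0.456 0.3   0.171] [346.6 151.2] [249.3 231. ]
0.4 [0.463 0.299 0.172] [347.4 152. ] [247.3 230.2]
0.5 [0.47  0.299 0.172] [348.2 153. ] [245.2 229.6]
0.6 [0.476 0.298 0.172] [348.9 154.2] [243.2 229.2]
0.7 [0.483 0.298 0.171] [349.7 155.6] [241.2 228.9]
0.8 [0.49  0.297 0.169] [350.3 157.1] [239.3 228.9]
0.9 [0.497 0.296 0.166] [351.  158.8] [237.4 229. ]
1.0 [0.503 0.296 0.163] [351.6 160.6] [235.7 229.4]
```

Emit:
step_arm(
  rows=[
    [[-1,0,0,0.2,0,0,0],[-1,0.4,-0.04,0,0,0,0],[-1,0,0,0,0,0,0]],
  ],
)

```text
clock: 78.95
tool_pos: [0.4689, 0.2951, 0.1589]
orientation: [-90.0, 0.0, -5.0]
force: [-0.5, -0.9, -0.3]
opening: 0.0005
```

```bash
python3 st.py; python3 ball.py | head -2
```

```text
('clock', np.float64(78.95)) ('tool_pos', array([0.469, 0.295, 0.159])) ('orientation', array([-8.9976e+01,  4.1000e-02, -4.9870e+00])) ('joint_pos', array([ 5.23960e+01,  1.10050e+01, -1.80690e+01, -5.40000e-02,
       -6.09270e+01, -1.47356e+02])) ('force', array([-0.486, -0.944, -0.308])) ('moment', array([ 0.013,  0.031, -0.026])) ('opening', np.float64(0.001))
[([16, 0, 6, 17, 48], array([348.8, 151.2]))]
side [([9, 9, 27, 19, 300], array([249. , 235.9]))]
```

Emit:
step_arm(
  rows=[
    [[-1,0.5,-0.05,0,0,0,0],[-1,0.5,-0.05,0,0,0,0],[-1,0,0,0,0,0,0]],
  ],
)

```text
clock: 79.42
tool_pos: [0.4794, 0.2942, 0.1593]
orientation: [-89.9, 0.0, -5.0]
force: [0.1, -0.3, 0.3]
opening: 0.0006
```

```bash
cat > b2.py <<'E'
from h import *
s=ctrl.snapshot("scene"); g=s.max(2)
print([(v,(np.where(g[v,335:365]<75)[0]+335).tolist()) for v in range(143,172)])
E
python3 st.py; python3 b2.py
```

```text
('clock', np.float64(79.425)) ('tool_pos', array([0.479, 0.294, 0.159])) ('orientation', array([-8.9943e+01,  3.0000e-03, -5.0020e+00])) ('joint_pos', array([ 5.14460e+01,  1.17340e+01, -1.70750e+01, -3.90000e-02,
       -6.11450e+01, -1.46429e+02])) ('force', array([ 0.14 , -0.284,  0.274])) ('moment', array([-0.058, -0.003, -0.034])) ('opening', np.float64(0.001))
[(143, [351, 352]), (144, [351, 352]), (145, [350, 351]), (146, [350, 351]), (147, [350, 351]), (148, [350, 351]), (149, [350, 351]), (150, [350]), (151, [350]), (152, [349, 350, 351]), (153, [346, 347, 348, 349, 350, 351, 352]), (154, [346, 347, 348, 349, 350, 351, 352]), (155, [346, 347, 348, 349, 350, 351]), (156, [346, 347, 348, 349, 350, 351]), (157, [347, 348, 349]), (158, []), (159, []), (160, []), (161, []), (162, []), (163, []), (164, []), (165, []), (166, []), (167, []), (168, [344]), (169, [341, 342, 343, 344, 345]), (170, [341, 342, 343, 344]), (171, [342, 343, 344, 345, 346, 347, 348])]
```

Emit:
step_arm(
  rows=[
    [[-1,0,0,5,0,0,0],[-1,0,0,5,0,0,0],[-1,-5,0.4,0,0,0,0],[-1,-5,0.4,0,0,0,0],[-1,0,0,0,0,0,0]],
  ],
)

```text
clock: 80.1
tool_pos: [0.3767, 0.3023, 0.2603]
orientation: [-89.8, -0.0, -4.8]
force: [0.3, 0.3, -0.0]
opening: 0.0003
```

```bash
cat > b3.py <<'E'
from h import *
cs,cd=cam("scene"),cam("side"); s=ctrl.snapshot("scene"); d=ctrl.snapshot("side")
def show(im,u0,u1,v0,v1):
    g=im.max(2)
    print("cols",u0,u1)
    for v in range(v0,v1): print(v,"".join("#" if x<50 else "+" if x<90 else "-" if x<120 else "." for x in g[v,u0:u1]))
show(s,325,375,138,185); show(d,215,275,205,262)
E
python3 b3.py; python3 ball.py | sed -n 3,14p; python3 look.py 13 | head -3
```

```text
cols 325 375
138 ..................................................
139 ..................................................
140 ..................................................
141 ..................................................
142 ..................................................
143 ..................................................
144 ..................................................
145 ..................................................
146 ..................................................
147 ..................................................
148 ..................................................
149 ..................................................
150 ......................-++--.......................
151 .....................++##++-......................
152 ....................-######+......................
153 ....................+######+......................
154 ....................+######+-.....................
155 ....................-######-......................
156 ....................-+####+-......................
157 .....................-+#++............
[... 5281 characters left out ...]
301 0.166] [345.  150.3] [253.2 233.1]
0.2 [0.449 0.301 0.169] [345.8 150.6] [251.3 232. ]
0.3 [0.456 0.3   0.171] [346.6 151.2] [249.3 231. ]
0.4 [0.463 0.299 0.172] [347.4 152. ] [247.3 230.2]
0.5 [0.47  0.299 0.172] [348.2 153. ] [245.2 229.6]
0.6 [0.476 0.298 0.172] [348.9 154.2] [243.2 229.2]
0.7 [0.483 0.298 0.171] [349.7 155.6] [241.2 228.9]
0.8 [0.49  0.297 0.169] [350.3 157.1] [239.3 228.9]
0.9 [0.497 0.296 0.166] [351.  158.8] [237.4 229. ]
1.0 [0.503 0.296 0.163] [351.6 160.6] [235.7 229.4]
scene [279, 190, 19, 25, 251] [0.486 0.086] plate [0.509 0.077]
scene [254, 192, 18, 25, 238] [0.476 0.   ] plate [ 0.5   -0.006]
scene [309, 201, 20, 26, 256] [0.571 0.173] plate [0.592 0.162]
```

The lever was pushed only to upright: the tip rode over the ball, and contact occurs about 25 mm higher than assumed. I'll push again from well behind, lower down.

Emit:
step_arm(
  rows=[
    [[-1,-0.5,0,-5,0,0,0],[-1,0,0,-5,0,0,0],[-1,0,0,-3.2,0,0,0],[-1,0,0,0,0,0,0],[-1,2,-0.2,0,0,0,0],[-1,2,-0.2,0,0,0,0],[-1,1.5,-0.15,0,0,0,0],[-1,1,-0.1,0,0,0,0],[-1,0,0,0,0,0,0]],
  ],
)

```text
clock: 81.53
tool_pos: [0.4395, 0.2956, 0.1275]
orientation: [-89.9, -0.0, -5.0]
force: [0.3, 0.5, 0.7]
opening: 0.0005
```

```bash
python3 st.py; python3 b3.py | sed -n 8,36p
```

```text
('clock', np.float64(81.525)) ('tool_pos', array([0.44 , 0.296, 0.128])) ('orientation', array([-8.9935e+01, -1.0000e-03, -5.0360e+00])) ('joint_pos', array([ 5.51280e+01,  1.03670e+01, -2.34350e+01, -3.80000e-02,
       -5.61410e+01, -1.50143e+02])) ('force', array([0.332, 0.485, 0.748])) ('moment', array([-0.12 ,  0.054,  0.009])) ('opening', np.float64(0.001))
144 .............------+#+---.........................
145 .............------+#+---.........................
146 .............------+#+---.........................
147 .............------+#--...........................
148 .............---.-+##--...........................
149 .............---.-+#+---..........................
150 .............---.-+#+--++--.......................
151 .............--...-#++####+-......................
152 ..............-..--########+......................
153 .................-+########+-.....................
154 .................-++#######+-.....................
155 ..................--+######-......................
156 ....................-+####+-......................
157 ...............
[... 160 characters left out ...]
...........----.........................
161 .....................---..........................
162 .....................---..........................
163 .....................---..........................
164 ....................----..........................
165 ....................----..........................
166 ...........---......----....................----++
167 ..........-++-....--------...............--++++###
168 ..........-+++--++++------..............---+###++#
169 ..........-++++++++++++++-.............--+-++##+-+
170 ..........-+++++++++++++++-............-+++--+##++
171 ..........-+++++++++++++++-..........---++++-++##+
172 ..........-+++++++++++----............--+++++-++++
```

Emit:
step_arm(
  rows=[
    [[-1,1,-0.1,0,0,0,0],[-1,1,-0.1,0,0,0,0],[-1,1,-0.1,0,0,0,0],[-1,0.5,0,0,0,0,0],[-1,0,0,0,0,0,0]],
  ],
)

```text
clock: 82.25
tool_pos: [0.4745, 0.2926, 0.1272]
orientation: [-90.0, -0.0, -5.0]
force: [-0.0, -0.3, -0.2]
opening: 0.0007
```

```bash
python3 st.py; python3 b3.py | sed -n 8,36p
```

```text
('clock', np.float64(82.25)) ('tool_pos', array([0.474, 0.293, 0.127])) ('orientation', array([-8.9954e+01, -1.0000e-03, -5.0130e+00])) ('joint_pos', array([ 5.17660e+01,  1.29340e+01, -2.01160e+01, -3.00000e-02,
       -5.69110e+01, -1.46762e+02])) ('force', array([-0.036, -0.283, -0.197])) ('moment', array([-0.06 ,  0.034,  0.005])) ('opening', np.float64(0.001))
144 ---.-++++++++++++++#########+++########+-.........
145 --..-------.....-++#########+-+++++++++-..........
146 ................--+#######++-----.................
147 .................--++--+++-----...................
148 ..--.............------+#+-----...................
149 .................------+++----....................
150 .................------+#+---.....................
151 .................------+#+---.....................
152 ....................---++---......................
153 .................--..--++-........................
154 .................--..-+#+-........................
155 .................--..-+#+---......................
156 .................--..--#++++--....................
157 .............
[... 162 characters left out ...]
...........-+#######+...................
161 ......................-+######-...................
162 .......................+#####+-...................
163 .......................-+#+++-....................
164 ......................-----.......................
165 ......................----........................
166 ....................------..................---+++
167 ..........--......--------..............---++#+###
168 ..........-+-..-++++------..............--++###++#
169 ..........-+--.-+++++--++-.............-++++++#+++
170 ..........-++--+++++++++++-............-+++--+##++
171 ..........-+++++++++++++++-..........--+++++-++##+
172 ..........-+++++++++++----...........-+++++++-++++
```

The ball is at about (351,160), an angle of roughly 0.97. I'll push to the stop.

Emit:
step_arm(
  rows=[
    [[-1,0.4,-0.04,0,0,0,0],[-1,0.3,0,0,0,0,0],[-1,0,0,0,0,0,0],[-1,0,0,0,0,0,0]],
  ],
)

```text
clock: 82.85
tool_pos: [0.4791, 0.2921, 0.1272]
orientation: [-90.0, 0.2, -5.0]
force: [-10.7, 0.6, 4.3]
opening: 0.0005
```

```bash
python3 st.py; python3 b3.py | sed -n 18,30p
```

```text
('clock', np.float64(82.85)) ('tool_pos', array([0.479, 0.292, 0.127])) ('orientation', array([-89.982,   0.171,  -4.974])) ('joint_pos', array([  51.247,   13.366,  -19.471,   -0.181,  -57.244, -146.123])) ('force', array([-10.654,   0.63 ,   4.331])) ('moment', array([0.468, 3.744, 0.092])) ('opening', np.float64(0.001))
154 .................--..--+#+-.......................
155 .................---.-+##-........................
156 .................---..-#+---......................
157 .................---..-+#++++-....................
158 ..................--..-+#####+-...................
159 ...................-..-+######+-..................
160 ......................-#######+-..................
161 .....................--+######+-..................
162 ......................-+######+-..................
163 .......................-######-...................
164 .......................-++##+--...................
165 ......................------......................
166 .....................-----..................---+++
```

The lever is at its stop with 10.7 N reaction. Backing away and checking.

Emit:
step_arm(
  rows=[
    [[-1,-3,0.3,0,0,0,0],[-1,-5,0.4,0,0,0,0],[-1,-2,0.1,0,0,0,0],[-1,0,0,5,0,0,0],[-1,0,0,6,0,0,0],[-1,0,0,6,0,0,0],[-1,0,0,0,0,0,0],[-1,0,0,0,0,0,0]],
  ],
)

```text
clock: 83.95
tool_pos: [0.3808, 0.3003, 0.2973]
orientation: [-89.9, 0.0, -5.0]
force: [0.1, 0.5, -0.8]
opening: -0.0001
```

```bash
python3 st.py; python3 look.py 14; python3 b3.py | sed -n 14,32p; python3 - <<'E'
from h import *
a=cv2.imread("pics/scene0.png").astype(int); b=cv2.imread("pics/scene_14.png").astype(int)
for nm,r in dict(mouse=(85,207,112,234),dish=(158,224,184,242),beaker=(166,255,200,300),jar=(245,254,272,288),tip=(298,238,354,284),stapler=(392,196,442,222),calc=(364,164,400,188)).items():
    x0,y0,x1,y1=r; print(nm,np.abs(a-b)[y0:y1,x0:x1].mean().round(1))
E
```

```text
('clock', np.float64(83.95)) ('tool_pos', array([0.381, 0.3  , 0.297])) ('orientation', array([-8.9899e+01,  8.0000e-03, -4.9810e+00])) ('joint_pos', array([ 6.15080e+01, -7.81000e-01, -1.29640e+01, -4.90000e-02,
       -7.77270e+01, -1.56479e+02])) ('force', array([ 0.053,  0.461, -0.764])) ('moment', array([-0.069,  0.008, -0.027])) ('opening', np.float64(-0.0))
scene [279, 190, 19, 25, 246] [0.486 0.086] plate [0.509 0.078]
scene [254, 192, 18, 25, 238] [0.476 0.   ] plate [ 0.5   -0.006]
scene [309, 201, 20, 26, 252] [0.571 0.173] plate [0.592 0.162]
side [250, 203, 22, 32, 410] [0.519 0.027] plate [0.508 0.055]
side [223, 221, 13, 11, 83] [0.62  0.101] plate [0.607 0.128]
[0.3806 0.2998 0.2962] [-90.    0.1  -5. ] [  62.   -1.  -13.   -0.  -78. -156.] 84.05
150 ..................................................
151 ..................................................
152 ..................................................
153 ..................................................
154 ..................................................
155 ..................................................
156 ..................................................
157 .........................-++-.....................
158 .......................-+###++-...................
159 .......................-######+...................
160 .......................+######+...................
161 ......................-+######+-..................
162 .......................+######+-..................
163 .......................-#####+-...................
164 .......................-++#++-....................
165 ......................------......................
166 .....................-----..................----++
167 ...........-......--------...............--++#+###
168 ..........-+-..-++-+----+-..............--++###++#
mouse 9.3
dish 45.0
beaker 1.5
jar 4.2
tip 3.1
stapler 2.1
calc 2.3
```

The ball sits at (351.5,160.7) against (351.6,160.6) predicted for fully on. The dish region differs from the start, so I'll check whether the dish moved.

```bash
python3 - <<'E'
from h import *
for n in("scene","side"):
  c=cam(n)
  for k in("0","_2","_6","_13","_14"):
    im=cv2.imread(f"pics/{n}{k}.png")
    if im is None: continue
    u,v=proj(c,[.525,-.302,.01]).round().astype(int); w=40; g=im.min(2)[v-w//2:v+w//2,u-w:u+w]
    m=(g>np.median(g)+35).astype(np.uint8); N,l,st,ce=cv2.connectedComponentsWithStats(m)
    print(n,k,(u,v),[(s.tolist()[4],(x+[u-w,v-w//2]).round(1).tolist(),onz(c,*(x+[u-w,v-w//2]),.01)[:2].round(3).tolist()) for s,x in zip(st[1:],ce[1:]) if s[4]>15], "median",np.median(g))
E
```

```text
scene 0 (np.int64(171), np.int64(233)) [(72, [167.1, 232.4], [0.519, -0.314])] median 134.0
scene _2 (np.int64(171), np.int64(233)) [(46, [166.9, 231.3], [0.514, -0.314])] median 140.0
scene _6 (np.int64(171), np.int64(233)) [(55, [166.4, 232.5], [0.519, -0.316])] median 141.0
scene _13 (np.int64(171), np.int64(233)) [] median 134.0
scene _14 (np.int64(171), np.int64(233)) [(145, [162.5, 251.4], [0.598, -0.332])] median 108.0
side 0 (np.int64(283), np.int64(185)) [(29, [284.0, 184.9], [0.521, -0.307])] median 103.0
side _2 (np.int64(283), np.int64(185)) [(16, [285.9, 185.1], [0.512, -0.308]), (17, [297.0, 197.3], [0.435, -0.216])] median 108.0
side _6 (np.int64(283), np.int64(185)) [(28, [284.0, 184.8], [0.521, -0.308])] median 108.0
side _13 (np.int64(283), np.int64(185)) [(552, [253.9, 184.5], [0.653, -0.268]), (24, [278.9, 168.7], [0.593, -0.462]), (227, [300.6, 176.0], [0.471, -0.418]), (51, [310.3, 191.8], [0.392, -0.282])] median 73.0
side _14 (np.int64(283), np.int64(185)) [(18, [243.9, 167.4], [0.763, -0.422]), (25, [293.4, 168.5], [0.525, -0.486]), (392, [254.0, 188.1], [0.641, -0.235]), (22, [266.6, 178.4], [0.617, -0.344])] median 76.0
```

```bash
python3 - <<'E'
from h import *
for k in("0","_14"):
    g=cv2.imread(f"pics/scene{k}.png").min(2)
    print(k)
    for v in range(222,248,1): print(v,"".join(f"{x//10:x}" if x<160 else "*" for x in g[v,148:205]))
E
```

```text
0
222 ddddddddddddddddddddddedddedddddba9898888888898899cdeeddd
223 dddddddddddddddddddddeeeddeedddddca9998888999aabddddeddde
224 dddddddddddddddddddddddddddeddddddcaa99889aabdddddddddddd
225 dddddddedddddddddddddedeeeeededdddddc999abddddddddddddddd
226 dddddddddddddedddddeefffffeeeedddddddaabddddddddddddddddd
227 ddddededdddddeddeeef*********fedddddddddddddddddddddddddd
228 eeeddddddddddeddef**********fffeddddddddddddddddddddddddd
229 eeddddddddddddde***********fffffdddddddddddddddddddccccbb
230 dedddddededddde************fffffddddddddddddcccccb9877644
231 dddedddeeedddef**********fffffffdcdddddddddb9876443321111
232 dddeddeeedddde**********ffffffffddddddddddc63331111110001
233 deedddeeeeeedd************effffdcddddddddcb42122111111011
234 ddddddeeedeedb************fffffdddddddddda621210210112100
235 ddddddeeeeeecad***********ffffeddddddddcb7311121211101111
236 dddddeeeeedda9a***********fedddddddccbb974211122211111111
237 ddddeeededdc999ae*******fedcbdddddb8654442201121121111211
238 ddddddeddddb9999abdeeeedcbabcddddc73322222210221111101212
239 dddddeddddddb9889999999989bddddddc632232
[... 1429 characters left out ...]
888888889abddddddd
237 8888999899888998aaaaabbaaaa9888888888888888899abddddddddd
238 889999988999998899aaaaaa98888888988888898999abddddddddddd
239 8888999988988888999999988889888888889999aabbddedddddddddd
240 888988888888888888998888889888888999aabbddddddddddddddddd
241 98888988988888899999899899898999aaabddddddddddddddddddddd
242 88998989888988888889989998899babddddddddddddddddddddddddd
243 889988888988888889888888999abdddddddddddddddddedddddddddd
244 88888988888899888898899ababdddddddddddddddddddddddddddddd
245 988888889888888889999abdddddddddddddddddddddddddddddddddd
246 88888899998898899abbbdddedddddddddddddddddddddddddddddddd
247 888888989888999bbdddddddddddddddddddddddddddddddddddddddd
```

The dish is in the same place and only in shadow. Handing in.

```bash
python3 -c "
from plant import ctrl
print(ctrl.close_job())"
```

```text
the job is handed in; nothing more can be done
None
```

I stood the three amber bottles upright on the shaker's platform, wound the key to its stop, then swung the start lever fully on, and handed the job in at about 84 s.

**Bottles:** After winding the key and before touching the lever, I found one bottle lying on its side at the plate's edge. I don't know whether the announced knock or my own motion did it. I laid it on the desk, re-gripped it and stood it elsewhere on the plate. The last pictures show all three standing, wholly on the plate, at about (0.592, 0.162), (0.509, 0.078) and (0.500, -0.006).

**Key:** I turned it clockwise in two grips, about 284° in all. It then met a hard stop, where the moment rose to about 0.65 N·m against a spring of at most 0.10. The angle agrees with 5.2 rad less the starting angle. I did not measure the key's angle again afterwards.

**Lever:** The first push stopped halfway because the finger tip rode over the ball, with an upward force of about 28 N. The second push, lower down, reached the stop with about 10.7 N of reaction. The ball sits within a pixel of where it should be for fully on.

**Readings that disagreed:**
- The re-placed bottle touched the plate about 9 mm earlier than I calculated.
- The shut finger tips appeared about 25 mm higher than the reported tool point. I worked around this but did not explain it.

**Other things on the desk:** Comparing the first and last scene pictures, the dish, beaker, jar, tip box, stapler and calculator have not moved. The dish is only in shadow. The mouse region differs slightly, which I took as shadow. I did not compare the green bottles at the end.

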